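Bring the bench lift down and unload it

TASK

Bring the hydraulic bench lift down and unload it: flip its cam lever up and over to unlock it, then crack the release valve open just a fraction of a turn so that the platform sinks slowly all the way down, and close the valve again. Then move everything that is on the platform onto the round wooden bat, each piece lying on the wood itself with the cutter and the mould standing level, and after that turn the wing nut clockwise until it stops and flip the cam lever fully back down to lock the lift. Never let the platform drop fast, and leave the other things on the table where they are.

Things in the scene. Friction and masses are not known exactly. Their poses are not given: they have to be found in the camera images.
- lift: Fixed grey bench lift. Origin: centre of its base, on the table; x points from its front controls to the platform (away from the robot), y left, z up. Base x -150 to 175, y +-155, 14 mm thick. Front row at x -105 mm: valve (y -135), wing nut (y -30), lever pivot (y +125). Clamp block with strap under nut and lever: top z 86, 40 mm wide in x, y -42 to 148. Platform centre x 85.
- ram (a joint): Height of the platform above its lowest position, m: 0 = down; starts fully up at 0.08. Held while the valve or the cam lever is closed. With the lever open it sinks by its weight, faster the wider the valve: it starts to move at 0.1 to 0.55 rad (differs with load), then gains about 0.08 m/s per further rad, up to 0.1 m/s, which is too fast; 0.02 m/s is fine. Closing the valve stops it.
- platform_top (a point): Centre of the platform's upper surface; the platform is 170 mm (lift's x) x 220 mm (lift's y), with a rim 6 mm high and 4 mm thick round its edge; the surface is at z = 97 mm when fully down. Axes as the lift's.
- valve (a joint): Angle of the release valve, rad: 0 = closed (start), grows anticlockwise seen from above, stop at 1.8. Stiff: about 0.15 N m, stays where it is left.
- valve_grip (a point): Centre of the valve's T-bar handle, on its vertical turning axis, z = 94 mm: a dark steel bar 66 mm long (along this frame's x), 12 mm thick (y), 20 mm high, that turns with the valve. Nothing but its stem is within 26 mm below the bar's centre.
- nut (a joint): Angle of the adjusting nut, rad: grows clockwise seen from above (tightening) to its stop at 1.3; starts at 0 to 0.3. About 0.12 N m of friction, stays where it is left.
- nut_grip (a point): Centre of the brass wing nut's wings, on its vertical turning axis, z = 109 mm: wings 60 mm long (along this frame's x), 10 mm thick (y), 24 mm high, turning with the nut; the strap is 23 mm below this point.
- lever (a joint): Angle of the cam lever, rad: 0 = closed, lying flat along the strap and pointing to the lift's -y; grows as it is flipped up and over toward +y; 1.57 = upright, stop at 1.9; counts as open from 1.45. Starts closed (0 to 0.05). About 0.15 N m of friction, stays where it is left.
- lever_pivot (a point): Pivot of the cam lever, at z = 108 mm; the lever turns about the lift's x axis. This frame turns with the lever; the lever runs along its -y and is 14 mm wide in x (its black grip end 16 mm), 10 mm thick, its end 92 mm from the pivot.
- lever_grip (a point): Point in the lever's black grip end, 70 mm from the pivot; the strap is 24 mm below it when the lever is closed. It can be pinched across its width from above and led round the pivot, the lever pivoting between the pads.
- lump_big_mid (a point): Large brown lump of dry clay, roughly a ball flattened underneath, about 60 mm across and 50 mm high, 0.18 kg, hard; on the lift's platform at the start. This point is its centre, half-way up (25 mm). May be absent.
- lump_small_mid (a point): Small brown lump of dry clay, 50 mm across, 42 mm high, 0.11 kg, hard; on the lift's platform at the start. This point is its centre, half-way up (21 mm). May be absent.
- cutter_mid (a point): Round sheet-metal clay cutter: an open ring 65 mm in outer diameter, 31 mm high, 0.03 kg; stands level on the lift's platform at the start. This point is its centre, half-way up; z is its axis. May be absent.
- mould_mid (a point): Squat round plaster mould, 58 mm in diameter (54 mm at the top), 34 mm high, with a shallow hollow in its top, 0.11 kg; stands level on the lift's platform at the start. This point is its centre, half-way up; z is its axis. May be absent.
- bat_top (a point): Centre of the upper surface, z = 15 mm, of the fixed round wooden bat, 332 mm in diameter, flat; the pieces go on it.
- rib_wood: Kidney-shaped wooden rib, 50 x 110 x 8 mm, on the table: leave it. Origin: centre of its underside.
- kidney: Red kidney-shaped scraper, 42 x 94 x 8 mm, on the table: leave it. Origin: centre of its underside.

How it is judged:
By the outcome, as a careful person would: the job done as asked, in the order asked, and still so for the second after the job is handed in, with the robot touching nothing.
Of lump_big, lump_small, cutter, mould only 2 to 4 are there at a start; the rules pass over those that are not, and their reading is None.
At some moment in a run one of lump_big, lump_small, cutter, mould may be knocked a few centimetres aside while the robot is not near it.
It also fails if it takes over 210 s, if anything falls off the work surface, if the arm or the gripper's body presses on something with over 40 N, if the wrist force passes 120 N, or if a joint passes its speed limit or range.

ROBOT

A 6-joint arm with a two-finger parallel gripper is mounted at the origin on the work surface; the furniture and walls round the work are solid. World frame = base frame: x ahead of the robot, y to its left, z up, the work surface at z = 0. Lengths are in mm, angles in rad, forces in N, time in s.
With the tool pointing down it reaches from about 350 to 875 mm from the base axis. Payload 4.2 kg.
Tool frame: the origin (TCP) lies between the finger pads; the fingertips stand 14 mm ahead of it and the grasp point (between the pads) lies 5 mm behind it; z points along the fingers, y is the line along which they close (so a half turn about z gives the same grasp; the last joint's range is limited). The gripper opens to 85 mm and grips with 20 to 120 N. Pads are 22 mm wide; open, the fingers measure 114 mm over their backs; the gripper's body (76 mm by 85 mm) begins 54 mm behind the grasp point. The pads swing forward as they close: fully open they stand 13 mm farther back than shut.
Start: joints at [-1.08, 0.385, 0.008, 0, -1.194, -0.259], TCP at [143.599, -608.259, 207.512] pointing down, gripper open.
Joint ranges: [-3.14, 3.14], [-1.21, 2.06], [-1.07, 1.41], [-3.16, 2.05], [-2.99, -0.16], [-3.1, 3.1]. Speed limits (rad/s): [2.79, 2.79, 3.14, 3.14, 3.14, 3.14].

INTERFACE

Orientations are given as a unit quaternion [x, y, z, w].
In Python, from bench import * gives the robot as it stands.
- The arm moves only by the tool carry_out, never from a script. Its argument "motion" is a list of rows, each a list of 7 numbers: the turn, a rotation vector about the tool's x, y, z in rad, then the shift along the tool's x, y, z in mm, then the opening, from -1 (shut) to 1 (fully open), so that 0 is half open. A call has 1 to 5 rows; each row is the pose to reach, as a shift and turn from the pose commanded when the call began, along the tool's axes at that moment; what a row does not reach only later rows make up. A row lasts 1/8 s, in which the tool goes at most 62.5 mm and 10.7 degrees, less where a joint would pass 70% of its speed; a pose out of reach is approached as far as the arm can. A call with a gripper value outside its range is refused whole. The fingers move at their own pace and stop on an object; the grip force is fixed at half the most. Time passes only in rows, so rows that repeat a pose let the fingers close. It gives the time, the measured TCP pose, the force, the opening and the grip force at its end, in the units of the state.
- read_state(): the state, without advancing time (a new reading comes with each control period).
- get_image(name): name is "side" or "top"; returns a dict with "color" (400x640x3 uint8, blue, green, red), "mtx" (3x3 intrinsics, pixels), "position" and "orientation" of the camera in the world. Camera axes: x right, y down, z forward; pixel columns grow to the right and rows downward; lengths in mm; the calibration is good to about 2 mm. A picture is of the moment at which its call begins. There is no depth.
- job_done(): hands the job in; it is judged then, once.
The state is a dict: "clock": time; "joints": joint angles; "joint_vel": joint speeds; "joint_efforts": joint torques, N m; "position": TCP position; "ee_rot": TCP orientation; "contact_force": force on the tool from outside, world axes, zero at the start; "wrist_torque": the same for the moment, N m; "gripper_width": finger opening in mm; "grasp_force": force on a finger pad.
Only numpy, scipy, OpenCV 4.12 (cv2) and the standard library are available. Lean on these libraries where they do the work, as an engineer would, in place of code of your own. Each camera call takes 0.05 s, during which the arm holds its last target. There are 200 camera calls.

## Working session

There is one attempt and no reset: what is moved stays moved. The work goes in short steps, Python scripts to look and compute and a tool call to move; the robot and the scene stay as the last step left them, time stands still between calls to the robot, and variables do not carry over. Pictures are saved under pics/ and viewed, at most 14 in all, crops included, and the job is handed in when it is done.

Besides the shell and the picture viewer there is one more tool, called after "Call:" as name(argument=value, ...), one argument or row to a line, values as JSON. carry_out: Moves the arm, as the interface text tells. Its arguments: {"type":"object","properties":{"motion":{"type":"array"}},"required":["motion"]}

```bash
ls; mkdir -p pics; cat > h.py <<'E'
from bench import *
import numpy as np, cv2
from scipy.spatial.transform import Rotation as R
def ray(im,u,v):
    d=np.linalg.inv(im["mtx"])@[u,v,1.]
    return np.array(im["position"],float),R.from_quat(im["orientation"]).apply(d)
def onz(im,u,v,z):
    p,d=ray(im,u,v); return p+d*(z-p[2])/d[2]
def proj(im,P):
    c=R.from_quat(im["orientation"]).inv().apply(np.array(P,float)-im["position"]); q=im["mtx"]@c; return q[:2]/q[2]
def tri(a,ua,b,ub):
    p,d=ray(a,*ua);q,e=ray(b,*ub)
    A=np.stack([d,-e],1);s=np.linalg.lstsq(A,q-p,rcond=None)[0]
    return (p+d*s[0]+q+e*s[1])/2,np.linalg.norm(p+d*s[0]-q-e*s[1])
def snap(n,tag,box=None,k=1):
    im=get_image(n);c=im["color"]
    if box: c=c[box[1]:box[3],box[0]:box[2]]
    cv2.imwrite(f"pics/{tag}.png",cv2.resize(c,None,fx=k,fy=k,interpolation=cv2.INTER_CUBIC));return im
E
python3 - <<'E'
from h import *
s=read_state();print(s)
for n in("top","side"):
    im=snap(n,n+"0",k=1.25);print(n,im["mtx"].tolist(),im["position"],im["orientation"])
E
```

```text
pics
{'clock': 0.0, 'joints': array([-1.08039988e+00,  3.85584484e-01,  6.61390521e-03, -4.97168683e-04,
       -1.19400311e+00, -2.58601563e-01]), 'joint_vel': array([ 0.00012271, -0.00119703, -0.00161747, -0.00177963, -0.00073134,
       -0.00115882]), 'joint_efforts': array([-8.83597804e-04, -3.92288160e+01,  1.88394642e+01,  4.18623894e+00,
       -4.67259626e-03,  1.50443125e-06]), 'position': array([ 143.44578271, -607.65669222,  206.40039536]), 'ee_rot': array([-1.15546985e-01,  9.93301392e-01,  1.09774272e-03, -1.83213270e-04]), 'contact_force': array([0.13000602, 0.03303497, 0.69964947]), 'wrist_torque': array([ 0.04780236, -0.01705973, -0.0034487 ]), 'grasp_force': 0.0, 'gripper_width': 85.2602580899728}
top [[402.9114230919824, 0.0, 314.71658095592755], [0.0, 402.9114230919824, 200.56528825538396], [0.0, 0.0, 1.0]] [ 347.05146026  -67.23430916 1192.86793962] [ 0.70972295 -0.70028073  0.05273165 -0.05585347]
side [[437.99971473058963, 0.0, 322.34414445224826], [0.0, 437.99971473058963, 196.95839777134108], [0.0, 0.0, 1.0]] [ -134.38212079 -1014.97263378  1019.57490948] [ 0.85114755 -0.28064321  0.13971862 -0.42102962]
```

View pics/top0.png

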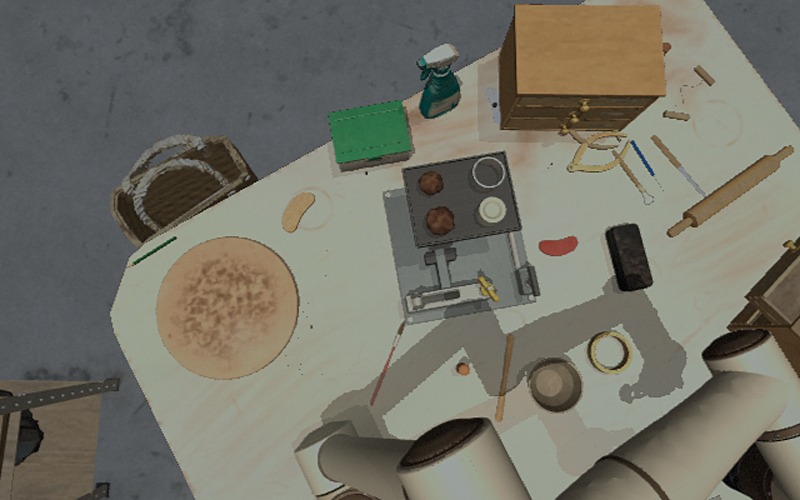

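View pics/side0.png

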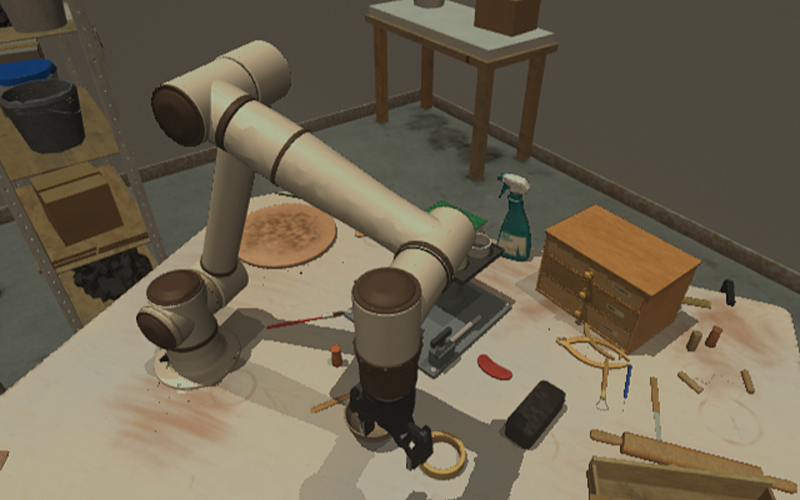

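The top view shows the lift at about (370,190) px in full-resolution pixels. All four pieces are on the platform, and the bat is at (182,245). I'll zoom in on the lift.

```bash
python3 - <<'E'
from h import *
im=snap("top","z1",(300,110,440,265),3.8)
c=im["color"]
hsv=cv2.cvtColor(c,cv2.COLOR_BGR2HSV)
# lift platform corners by hand (full-res px) at z=183
for n,u,v,z in [("pTL",403/1.25,168/1.25,183),("pTR",508/1.25,152/1.25,183),("pBR",522/1.25,232/1.25,183),("pBL",416/1.25,247/1.25,183),("bat",228/1.25,307/1.25,15),("lumpS",431/1.25,182/1.25,198),("lumpB",440/1.25,221/1.25,202),("cut",487/1.25,171/1.25,208),("mould",491/1.25,210/1.25,211),("nut",488/1.25,288/1.25,109),("valve",530/1.25,280/1.25,94)]:
    print(n,onz(im,u,v,z).round(0))
# bat by ellipse fit
m=((hsv[...,0]<18)&(hsv[...,1]>75)).astype('uint8')*255;m[:,:110]=0;m[:,245:]=0;m[:170]=0
k=max(cv2.findContours(cv2.morphologyEx(m,cv2.MORPH_OPEN,np.ones((3,3))),0,1)[0],key=cv2.contourArea)
e=cv2.fitEllipse(k);print(e,onz(im,*e[0],15))
E
```

```text
pTL [678. -79. 183.]
pTR [ 715. -298.  183.]
pBR [ 546. -323.  183.]
pBL [ 512. -107.  183.]
bat [392. 323.  15.]
lumpS [ 644. -137.  198.]
lumpB [ 562. -155.  202.]
cut [ 666. -249.  208.]
mould [ 584. -256.  211.]
nut [ 436. -266.  109.]
valve [ 456. -361.   94.]
((179.14634704589844, 239.0891571044922), (90.67029571533203, 103.53466796875), 46.28350067138672) [410.55313333 333.29954807  15.        ]
```

View pics/z1.png

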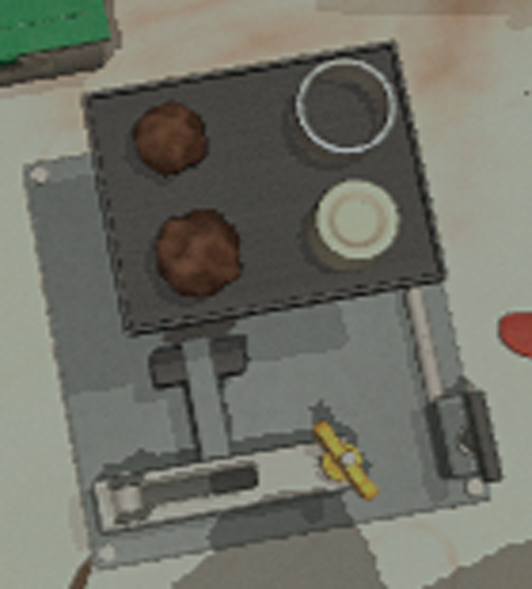

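The crop shows the platform corners at TL (84,93), TR (396,42), BR (443,277) and BL (128,332). The nut is at (346,460), the T-bar at (484,435) lying along lift x, and the lever's black grip at (235,478). I'll fit the lift pose from these.

```bash
cat >> h.py <<'E'
def need(P,yaw):
    """shift (tool axes) and turn about tool z to bring the TCP to P, tool y along world yaw, pointing down"""
    s=read_state();r=R.from_quat(s["ee_rot"]);M=r.as_matrix()
    d=M.T@(np.array(P)-s["position"])
    best=None
    for k in(0,np.pi,-np.pi):
        y=np.array([np.cos(yaw+k),np.sin(yaw+k),0]);z=np.array([0,0,-1.]);x=np.cross(y,z)
        t=(r.inv()*R.from_matrix(np.stack([x,y,z],1))).as_rotvec()
        if best is None or np.linalg.norm(t)<np.linalg.norm(best):best=t
    return best.round(3),d.round(1)
try:
    _l=np.load("lift.npy")
    def L(x,y,z): c,s=np.cos(_l[2]),np.sin(_l[2]); return np.array([_l[0]+c*x-s*y,_l[1]+s*x+c*y,z])
    YAW=_l[2]
except Exception: pass
E
python3 - <<'E'
from h import *
im=get_image("top")
f=lambda u,v:((u+.5)/3.8-.5+300,(v+.5)/3.8-.5+110)
W=np.array([onz(im,*f(*p),183)[:2] for p in[(84,93),(396,42),(443,277),(128,332)]])
Q=np.array([[170,110],[170,-110],[0,-110],[0,110.]])
a=W-W.mean(0);b=Q-Q.mean(0)
th=np.arctan2((b[:,0]*a[:,1]-b[:,1]*a[:,0]).sum(),(a*b).sum())
c,s=np.cos(th),np.sin(th);Rm=np.array([[c,-s],[s,c]])
o=W.mean(0)-Rm@[85,0]
print(o,th,"resid",(a-b@Rm.T).round(1).tolist())
np.save("lift.npy",[*o,th])
for n,p,z in[("nut",(346,460),115),("valve",(484,435),104),("grip",(235,478),113),("piv",(127,500),110),("scr1",(38,174),16),("scr2",(102,553),16),("scr3",(475,487),16)]:
    print(n,(Rm.T@(onz(im,*f(*p),z)[:2]-o)).round(1))
import importlib,h;importlib.reload(h)
from h import *
g=h.L(-105,55,130);print(g,h.need(g,h.YAW))
E
```

```text
[ 532.24465454 -214.94154431] 0.1820464822507589 resid [[-0.8, -1.6], [-1.5, 0.5], [1.3, 3.1], [0.9, -2.0]]
nut [-104.6  -32.2]
valve [-103.1 -134.8]
grip [-103.9   46.9]
piv [-106.2  124.3]
scr1 [163.1 144.2]
scr2 [-138.3  145.4]
scr3 [-136.8 -144.9]
[ 419.02240922 -179.85988011  130.        ] (array([ 1.000e-03,  1.000e-03, -1.521e+00]), array([-366.5,  353.2,   77.3]))
```

Call:
carry_out(
  motion=[
    [0,0,-0.16,-37,35,0,1],
    [0,0,-0.32,-74,70,0,1],
    [0,0,-0.48,-111,106,0,0.5],
    [0,0,-0.64,-148,142,0,0.2],
    [0,0,-0.76,-183,177,0,0],
  ],
)

```text
clock: 0.82
position: [281.7, -392.4, 207.5]
ee_rot: [-0.478, 0.879, -0.0, 0.0]
contact_force: [1.5, -0.3, 0.1]
gripper_width: 43.0
grasp_force: 0.0
```

```bash
python3 -c "
from h import *
print(need(L(-105,55,160),YAW))"
```

```text
(array([-0.   ,  0.   , -0.757]), array([-253.1,    0.3,   47.5]))
```

Call:
carry_out(
  motion=[
    [0,0,-0.16,-55,0,0,0],
    [0,0,-0.32,-110,0,0,0],
    [0,0,-0.48,-165,0,10,0],
    [0,0,-0.64,-215,0,30,0],
    [0,0,-0.757,-253,0,47,0],
  ],
)

```text
clock: 1.45
position: [420.2, -180.4, 160.1]
ee_rot: [0.769, -0.639, 0.0, -0.0]
contact_force: [0.4, -0.5, -0.1]
gripper_width: 42.6
grasp_force: 0.0
```

```bash
python3 -c "
from h import *
print(read_state()['joints'].round(2),need(L(-105,55,105),YAW), 'axes',R.from_quat(read_state()['ee_rot']).as_matrix().round(2).tolist())
im=snap('side','a1',(200,150,440,330),3)"
```

```text
[-0.05  0.14 -0.46 -0.   -0.97  0.23] (array([-0.001,  0.   ,  0.001]), array([-0.7,  1.1, 55.1])) axes [[0.18, -0.98, 0.0], [-0.98, -0.18, 0.0], [-0.0, -0.0, -1.0]]
```

View pics/a1.png

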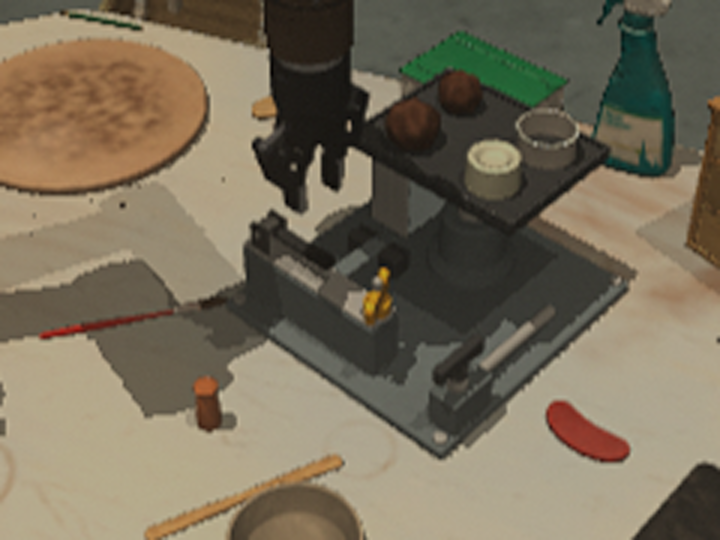

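The side view shows the fingers above the lever's black grip end, with the tips at (290,200) and the lever at (315,255). I'll descend and pinch it.

Call:
carry_out(
  motion=[
    [0,0,0,-0.7,1,25,0],
    [0,0,0,-0.7,1,48,0],
    [0,0,0,-0.7,1,55,0],
    [0,0,0,-0.7,1,55,-1],
    [0,0,0,-0.7,1,55,-1],
  ],
)

```text
clock: 2.12
position: [419.1, -181.9, 106.4]
ee_rot: [0.767, -0.641, 0.001, -0.0]
contact_force: [0.0, 0.2, 0.9]
gripper_width: 6.8
grasp_force: 0.0
```

Call:
carry_out(
  motion=[
    [0,0,0,0,0,0,-1],
    [0,0,0,0,0,0,-1],
    [0,0,0,0,0,0,-1],
  ],
)

```text
clock: 2.5
position: [418.4, -181.7, 105.7]
ee_rot: [0.767, -0.641, 0.0, -0.0]
contact_force: [0.9, 0.1, -0.1]
gripper_width: -0.2
grasp_force: 0.0
```

The grip missed, since the fingers closed to 0. I'll look.

```bash
python3 -c "
from h import *
im=snap('side','a2',(260,180,360,280),6)
print(proj(im,L(-105,55,108)),proj(im,L(-105,125,108)),proj(im,read_state()['position']))"
```

```text
[304.80762508 235.31341587] [289.11894695 225.09155413] [305.00073468 236.28163151]
```

View pics/a2.png

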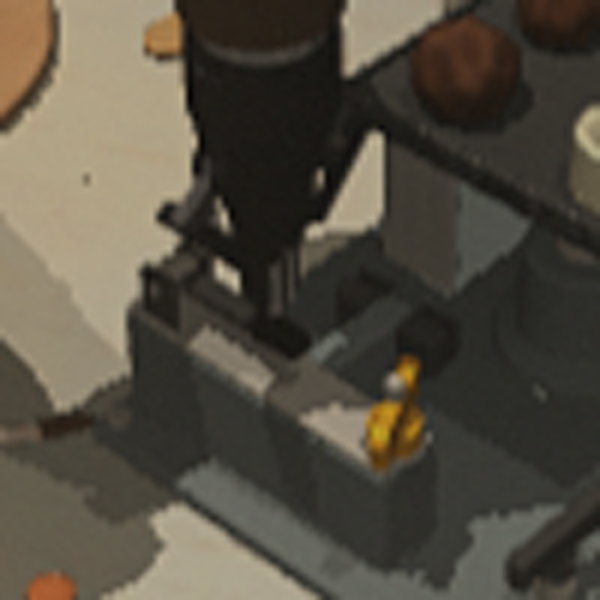

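```bash
python3 -c "
from h import *
a=get_image('side')['color'][210:255,280:330];b=get_image('top')['color'][200:255,310:400]
g=lambda c,k:cv2.resize((255*(c/255.)**.45).astype('uint8'),None,fx=k,fy=k,interpolation=cv2.INTER_CUBIC)
A=g(a,8);B=g(b,4);H=max(len(A),len(B))
p=lambda x:np.pad(x,((0,H-len(x)),(0,0),(0,0)))
cv2.imwrite('pics/a3.png',np.hstack([p(A),p(B)]))"
```

```text
(no output)
```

View pics/a3.png

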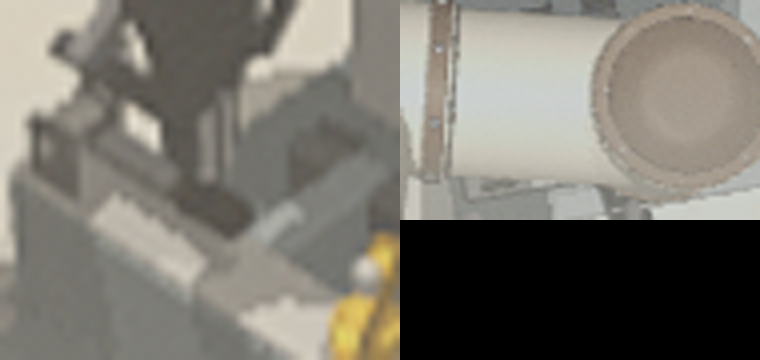

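The enhanced view shows the lever's grip end (180–255, 185–235) in front of the finger tips. The fingers may have closed just beside it on the far side, so I'll feel gently toward lift −x.

Call:
carry_out(
  motion=[
    [0,0,0,0,2,0,-1],
    [0,0,0,0,4,0,-1],
  ],
)

```text
clock: 2.9
position: [414.2, -182.4, 105.4]
ee_rot: [0.767, -0.641, -0.0, 0.0]
contact_force: [-0.5, 0.9, 0.0]
gripper_width: 0.3
grasp_force: 0.0
```

Call:
carry_out(
  motion=[
    [0,0,0,0,2,0,-1],
    [0,0,0,0,4,0,-1],
  ],
)

```text
clock: 3.15
position: [410.3, -183.1, 105.5]
ee_rot: [0.767, -0.641, -0.0, -0.0]
contact_force: [-0.2, 1.0, 1.1]
gripper_width: -0.2
grasp_force: 0.0
```

```bash
python3 -c "
from h import *
im=get_image('side')
P=np.array([420.2,-180.4,160.1])
for z in (160,152,146): print(z,proj(im,P+[0,0,z-160]))
print('tips', proj(im,[420.2+21,-180.4+4,150]),proj(im,[420.2-21,-180.4-4,150]))
c=im['color'][195:255,275:335]
cv2.imwrite('pics/a4.png',cv2.resize((255*(c/255.)**.45).astype('uint8'),None,fx=9,fy=9,interpolation=cv2.INTER_CUBIC))"
```

```text
160 [304.83778452 222.39525104]
152 [304.89800132 224.40986391]
146 [304.94287463 225.91114471]
tips [309.82942949 221.55403688] [299.90418531 228.38304274]
```

View pics/a4.png

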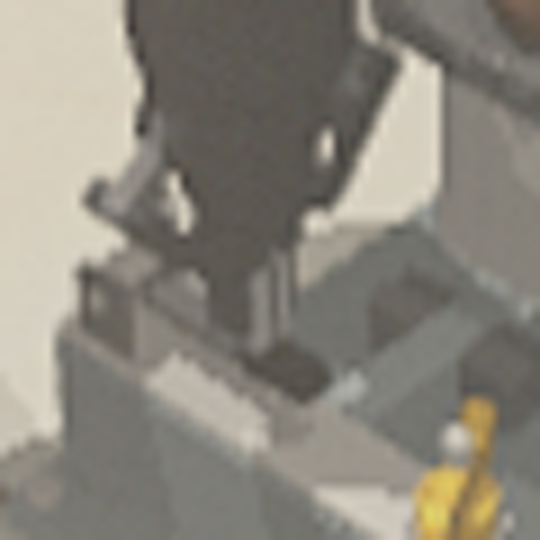

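The finger tips appear about 20–30 mm higher than predicted. I'll check the side camera against known points.

```bash
python3 -c "
from h import *
im=get_image('side')
for n,P in dict(nut=L(-105,-30,109),bat=[392,323,15],valve=L(-105,-135,94),scr=L(-137,-145,15),platBR=L(0,-110,183),platFR=L(170,-110,183),base=[0,0,0],tip0a=[143.6-.23*42,-608+.973*42,207],tip0b=[143.6+.23*42,-608-.973*42,207]).items(): print(n,proj(im,P).round(1),(proj(im,P)*1.25).round(0),((proj(im,P)-[200,150])*3).round(0))
t=get_image('top')
print(read_state()['joints'].round(3), read_state()['position'])
"
```

```text
nut [325.1 248.3] [406. 310.] [375. 295.]
bat [226.4 185.8] [283. 232.] [ 79. 107.]
valve [352.  269.6] [440. 337.] [456. 359.]
scr [346.4 296.1] [433. 370.] [439. 438.]
platBR [369.9 224.6] [462. 281.] [510. 224.]
platFR [403.5 198.6] [504. 248.] [610. 146.]
base [158.4 284.9] [198. 356.] [-125.  405.]
tip0a [297.1 357. ] [371. 446.] [291. 621.]
tip0b [328.4 381.7] [410. 477.] [385. 695.]
[-0.056  0.198 -0.551  0.    -0.821  0.234] [ 410.39489977 -183.13333192  105.55423199]
```

Lift and camera agree, so the finger tips really do seem higher than stated. I'll feel downward in small steps.

Call:
carry_out(
  motion=[
    [0,0,0,0,-8,0,-1],
    [0,0,0,0,-8,2,-1],
    [0,0,0,0,-8,3,-1],
  ],
)

```text
clock: 3.68
position: [418.3, -181.6, 102.2]
ee_rot: [0.767, -0.641, -0.0, 0.0]
contact_force: [-0.9, -0.2, 0.3]
gripper_width: 0.1
grasp_force: 0.0
```

Call:
carry_out(
  motion=[
    [0,0,0,0,0,1.5,-1],
    [0,0,0,0,0,3,-1],
  ],
)

```text
clock: 3.92
position: [418.3, -181.7, 99.4]
ee_rot: [0.767, -0.641, -0.0, 0.0]
contact_force: [0.2, 0.1, -0.3]
gripper_width: 0.0
grasp_force: 0.0
```

Call:
carry_out(
  motion=[
    [0,0,0,0,0,1.5,-1],
    [0,0,0,0,0,3,-1],
  ],
)

```text
clock: 4.18
position: [418.3, -181.7, 96.4]
ee_rot: [0.767, -0.641, -0.0, -0.0]
contact_force: [0.1, -0.9, 0.1]
gripper_width: 0.4
grasp_force: 0.0
```

Call:
carry_out(
  motion=[
    [0,0,0,0,0,1.5,-1],
    [0,0,0,0,0,3,-1],
  ],
)

```text
clock: 4.42
position: [418.4, -181.7, 93.4]
ee_rot: [0.767, -0.641, 0.0, 0.0]
contact_force: [-0.3, -0.2, -0.3]
gripper_width: 0.1
grasp_force: 0.0
```

```bash
python3 -c "
from h import *
im=get_image('side');c=im['color'][195:255,275:335]
cv2.imwrite('pics/a5.png',cv2.resize((255*(c/255.)**.45).astype('uint8'),None,fx=9,fy=9,interpolation=cv2.INTER_CUBIC))"
```

```text
(no output)
```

View pics/a5.png

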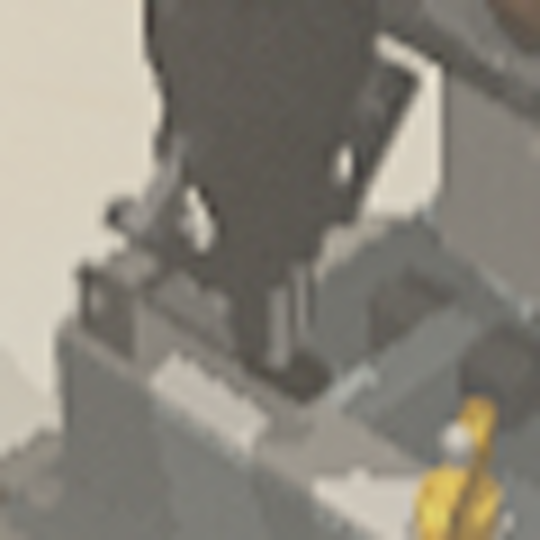

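The tip is now at about (304,236) px, just above the lever top. I'll keep going to contact.

Call:
carry_out(
  motion=[
    [0,0,0,0,0,1.5,-1],
    [0,0,0,0,0,3,-1],
  ],
)

```text
clock: 4.72
position: [418.6, -181.9, 91.2]
ee_rot: [0.767, -0.641, 0.0, 0.0]
contact_force: [-3.5, 2.2, 13.6]
gripper_width: 0.1
grasp_force: 6.5
```

Call:
carry_out(
  motion=[
    [0,0,0,0,0,1,-1],
    [0,0,0,0,0,2,-1],
  ],
)

```text
clock: 4.97
position: [418.7, -181.9, 91.0]
ee_rot: [0.768, -0.641, 0.001, 0.0]
contact_force: [-7.9, 4.7, 24.0]
gripper_width: 0.0
grasp_force: 11.9
```

Call:
carry_out(
  motion=[
    [0,0,0,0,0,1,-1],
    [0,0,0,0,0,2,-1],
  ],
)

```text
clock: 5.22
position: [418.9, -181.9, 90.9]
ee_rot: [0.768, -0.641, 0.001, 0.0]
contact_force: [-10.6, 8.8, 37.6]
gripper_width: 0.1
grasp_force: 18.5
```

Contact with the lever top (z 113) came at a reported TCP z of 91. So the real tips sit about 36 mm higher than the reported pose implies, and I'll apply that offset. Rising, opening, then pinching at reported z ≈ 69.

Call:
carry_out(
  motion=[
    [0,0,0,0,0,-20,-1],
    [0,0,0,0,0,-30,-0.2],
    [0,0,0,0,0,-30,-0.1],
    [0,0,0,0,0,-30,-0.1],
  ],
)

```text
clock: 5.72
position: [417.8, -181.6, 115.7]
ee_rot: [0.767, -0.642, -0.001, 0.0]
contact_force: [-0.4, 0.1, -1.1]
gripper_width: 38.4
grasp_force: 0.0
```

```bash
python3 -c "
from h import *
print(read_state()['position'],read_state()['gripper_width'],need(L(-105,55,70),YAW))"
```

```text
[ 417.78329081 -181.58851518  115.69229824] 38.42242838373036 (array([ 0.002,  0.001, -0.004]), array([-1.5, -1.6, 45.7]))
```

Call:
carry_out(
  motion=[
    [0,0,0,-1.5,-1.6,10,-0.1],
    [0,0,0,-1.5,-1.6,20,-0.1],
    [0,0,0,-1.5,-1.6,28,-0.1],
    [0,0,0,-1.5,-1.6,34,-0.1],
  ],
)

```text
clock: 6.22
position: [419.4, -179.9, 81.6]
ee_rot: [0.767, -0.641, -0.0, 0.0]
contact_force: [0.5, 0.4, -0.1]
gripper_width: 38.3
grasp_force: 0.0
```

Call:
carry_out(
  motion=[
    [0,0,0,0,0,4,-0.1],
    [0,0,0,0,0,8,-0.1],
    [0,0,0,0,0,11,-0.1],
  ],
)

```text
clock: 6.6
position: [419.7, -179.9, 71.4]
ee_rot: [0.767, -0.641, 0.0, -0.0]
contact_force: [0.4, -0.4, -0.3]
gripper_width: 38.3
grasp_force: 0.0
```

Call:
carry_out(
  motion=[
    [0,0,0,0,0,0,-1],
    [0,0,0,0,0,0,-1],
    [0,0,0,0,0,0,-1],
    [0,0,0,0,0,0,-1],
  ],
)

```text
clock: 7.1
position: [418.9, -180.1, 71.7]
ee_rot: [0.767, -0.641, -0.001, 0.001]
contact_force: [-4.2, -0.9, 5.3]
gripper_width: 12.6
grasp_force: 59.1
```

Call:
carry_out(
  motion=[
    [0,0,0,-1,0,-11.8,-1],
    [0,0,0,-4,0,-23.3,-1],
    [0,0,0,-8.9,0,-34.2,-1],
    [0,0,0,-15.6,0,-44,-1],
    [0,0,0,-23.8,0,-52.6,-1],
  ],
)

```text
clock: 7.72
position: [414.0, -155.4, 123.4]
ee_rot: [0.767, -0.642, -0.002, 0.0]
contact_force: [1.7, 4.4, -21.1]
gripper_width: 12.3
grasp_force: 58.5
```

Call:
carry_out(
  motion=[
    [0,0,0,-9.6,0,-7,-1],
    [0,0,0,-20.2,0,-12.4,-1],
    [0,0,0,-31.6,0,-15.9,-1],
    [0,0,0,-43.3,0,-17.3,-1],
    [0,0,0,-55,0,-17,-1],
  ],
)

```text
clock: 8.35
position: [404.5, -103.5, 142.7]
ee_rot: [0.767, -0.641, 0.0, 0.002]
contact_force: [-6.2, -8.7, -6.2]
gripper_width: 10.2
grasp_force: 57.4
```

Call:
carry_out(
  motion=[
    [0,0,0,-3,0,0,-1],
    [0,0,0,-3,0,0,-1],
  ],
)

```text
clock: 8.6
position: [403.9, -100.4, 142.6]
ee_rot: [0.768, -0.641, 0.0, 0.002]
contact_force: [-6.6, -5.2, -6.4]
gripper_width: 9.6
grasp_force: 58.5
```

Call:
carry_out(
  motion=[
    [0,0,0,0,0,0,0.2],
    [0,0,0,0,0,0,0.2],
    [0,0,0,0,0,-25,0.2],
    [0,0,0,0,0,-60,0.2],
    [0,0,0,0,0,-60,0.2],
  ],
)

```text
clock: 9.22
position: [409.5, -99.1, 205.9]
ee_rot: [0.768, -0.641, 0.005, -0.004]
contact_force: [-0.4, 0.2, -0.0]
gripper_width: 51.1
grasp_force: 0.0
```

```bash
python3 -c "
from h import *
print(need(L(-105,-135,180),YAW+np.pi/2))
im=snap('side','b1',(240,150,420,300),3.5)
for t in(1.3,1.45,1.6,1.75,1.9): print(t,(( proj(im,L(-105,125-92*np.cos(t),108+92*np.sin(t)))-[240,150])*3.5).round(0))"
```

```text
(array([-0.011,  0.008,  1.568]), array([271.1,   4.8,  26.4]))
1.3 [187. 198.]
1.45 [176. 189.]
1.6 [165. 181.]
1.75 [154. 176.]
1.9 [144. 173.]
```

View pics/b1.png

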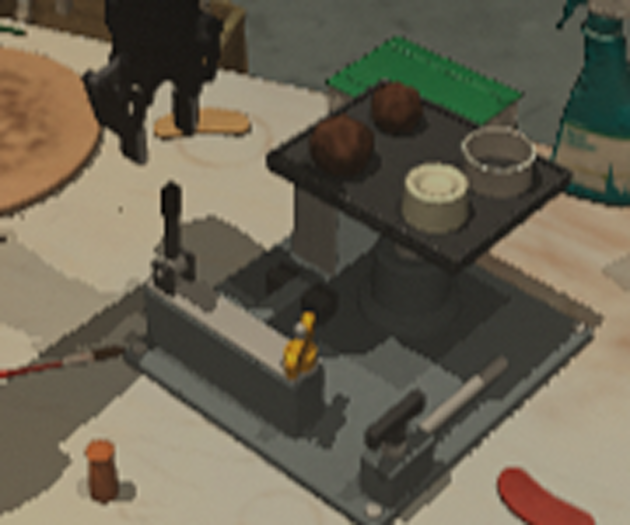

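The lever stands at about 1.53 rad, with its tip at (170,183), so it is open. The platform is still up. Next is the valve.

Call:
carry_out(
  motion=[
    [-0.002,0.002,0.17,28,1,0,0],
    [-0.004,0.003,0.34,56,2,0,0],
    [-0.006,0.004,0.51,84,3,0,0],
    [-0.008,0.006,0.68,112,4,0,0],
    [-0.011,0.008,0.84,140,5,0,0],
  ],
)

```text
clock: 9.9
position: [425.8, -239.1, 201.1]
ee_rot: [-0.437, 0.9, -0.0, -0.006]
contact_force: [0.5, 0.1, 0.0]
gripper_width: 42.7
grasp_force: 0.0
```

```bash
python3 -c "
from h import *
print(need(L(-105,-135,110),YAW+np.pi/2))"
```

```text
(array([ 0.001, -0.013,  0.722]), array([  82.1, -101.2,   91.5]))
```

Call:
carry_out(
  motion=[
    [0,-0.004,0.16,20,-25,0,0],
    [0,-0.008,0.32,40,-50,0,0],
    [0,-0.013,0.48,60,-75,10,0],
    [0.001,-0.013,0.64,82,-101,40,0],
    [0.001,-0.013,0.72,82,-101,91,0],
  ],
)

```text
clock: 10.52
position: [455.6, -368.3, 110.6]
ee_rot: [-0.092, 0.996, -0.002, 0.002]
contact_force: [0.0, 0.7, -0.4]
gripper_width: 42.8
grasp_force: 0.0
```

```bash
python3 -c "
from h import *
print(need(L(-105,-135,53),YAW+np.pi/2),read_state()['joints'].round(2))"
```

```text
(array([-0.003,  0.004,  0.002]), array([ 2.1,  2.1, 57.6])) [-0.4   0.4  -0.23  0.   -0.94 -0.98]
```

Call:
carry_out(
  motion=[
    [0,0,0,2,2,20,0],
    [0,0,0,2,2,40,0],
    [0,0,0,2,2,50,0],
    [0,0,0,2,2,57,0],
  ],
)

```text
clock: 11.02
position: [451.3, -363.8, 53.1]
ee_rot: [-0.094, 0.996, 0.0, -0.0]
contact_force: [-0.4, 0.1, 0.6]
gripper_width: 43.0
grasp_force: 0.0
```

Call:
carry_out(
  motion=[
    [0,0,0,0,0,0,-1],
    [0,0,0,0,0,0,-1],
    [0,0,0,0,0,0,-1],
    [0,0,0,0,0,0,-1],
  ],
)

```text
clock: 11.52
position: [452.3, -368.4, 54.2]
ee_rot: [-0.094, 0.996, -0.003, 0.002]
contact_force: [-0.0, -17.9, -9.4]
gripper_width: 10.8
grasp_force: 61.3
```

```bash
cat > ram.py <<'E'
from h import *
# far platform corners in the side view: template match against saved reference to see the drop
import os,sys
s=read_state();im=get_image('side');g=cv2.cvtColor(im['color'],cv2.COLOR_BGR2GRAY)
if not os.path.exists('ref.npy'): np.save('ref.npy',g)
ref=np.load('ref.npy')
out=[]
for nm,P in(("farR",L(166,-106,183)),("farL",L(166,106,183))):
    u,v=proj(im,P).astype(int);t=ref[v-10:v+11,u-10:u+11]
    a=g[v-14:v+45,u-13:u+14];r=cv2.matchTemplate(a,t,cv2.TM_CCOEFF_NORMED);_,m,_,l=cv2.minMaxLoc(r)
    k=(proj(im,P-[0,0,80])[1]-proj(im,P)[1])/80
    out.append((nm,round(m,2),round((l[1]-4)/k,0)))
y=R.from_quat(s["ee_rot"]).as_matrix()[:,1];ang=(np.arctan2(y[1],y[0])-YAW-np.pi/2+np.pi/2)%np.pi-np.pi/2
print(out,'clock',s['clock'],'w',s['gripper_width'].round(1),'toolang',round(ang,3))
E
rm -f ref.npy; python3 ram.py
```

```text
Traceback (most recent call last):
  File "ram.py", line 14, in <module>
    print(out,'clock',s['clock'],'w',s['gripper_width'].round(1),'toolang',round(ang,3))
                                     ^^^^^^^^^^^^^^^^^^^^^^^^
AttributeError: 'float' object has no attribute 'round'
```

Call:
carry_out(
  motion=[
    [0,0,0,0,-4.5,0,-1],
    [0,0,-0.05,0,-4.5,0,-1],
    [0,0,-0.1,0,-4.5,0,-1],
    [0,0,-0.1,0,-4.5,0,-1],
  ],
)

```text
clock: 12.08
position: [452.2, -368.8, 54.2]
ee_rot: [-0.144, 0.99, -0.0, 0.0]
contact_force: [0.3, -3.2, -0.6]
gripper_width: 10.9
grasp_force: 62.6
```

```bash
sed -i "s/s\['gripper_width'\].round(1)/round(s['gripper_width'],1)/" ram.py; python3 ram.py
```

```text
[('farR', 1.0, np.float64(0.0)), ('farL', 0.99, np.float64(0.0))] clock 12.075 w 10.9 toolang 0.107
```

Call:
carry_out(
  motion=[
    [0,0,-0.05,0,0,0,-1],
    [0,0,-0.1,0,0,0,-1],
    [0,0,-0.1,0,0,0,-1],
    [0,0,-0.1,0,0,0,-1],
  ],
)

```text
clock: 12.62
position: [452.3, -369.0, 54.2]
ee_rot: [-0.193, 0.981, -0.001, 0.0]
contact_force: [0.3, -5.5, 0.4]
gripper_width: 10.4
grasp_force: 62.7
```

```bash
python3 ram.py
```

```text
[('farR', 0.94, np.float64(0.0)), ('farL', 0.99, np.float64(0.0))] clock 12.625 w 10.4 toolang 0.206
```

Call:
carry_out(
  motion=[
    [0,0,-0.05,0,0,0,-1],
    [0,0,-0.1,0,0,0,-1],
    [0,0,-0.1,0,0,0,-1],
    [0,0,-0.1,0,0,0,-1],
  ],
)

```text
clock: 13.18
position: [452.4, -369.3, 54.2]
ee_rot: [-0.242, 0.97, -0.001, 0.0]
contact_force: [0.2, -6.0, -0.8]
gripper_width: 10.7
grasp_force: 62.6
```

```bash
python3 ram.py
```

```text
[('farR', 0.77, np.float64(4.0)), ('farL', 0.98, np.float64(0.0))] clock 13.175 w 10.7 toolang 0.306
```

Call:
carry_out(
  motion=[
    [0,0,0,0,0,0,-1],
    [0,0,0,0,0,0,-1],
    [0,0,0,0,0,0,-1],
    [0,0,0,0,0,0,-1],
  ],
)

```text
clock: 13.72
position: [452.4, -369.2, 54.2]
ee_rot: [-0.242, 0.97, -0.001, 0.0]
contact_force: [0.1, -5.6, -0.8]
gripper_width: 10.8
grasp_force: 62.6
```

```bash
python3 ram.py
```

```text
[('farR', 0.7, np.float64(4.0)), ('farL', 0.98, np.float64(0.0))] clock 13.725 w 10.8 toolang 0.306
```

```bash
python3 - <<'E'
from h import *
im=get_image('side');g=cv2.cvtColor(im['color'],cv2.COLOR_BGR2GRAY);ref=np.load('ref.npy')
for n,(u,v) in dict(mould=(364,206),cut=(382,196),lumpB=(338,191),lumpS=(353,181),).items():
    t=ref[v-10:v+11,u-10:u+11];a=g[v-14:v+45,u-14:u+15]
    r=cv2.matchTemplate(a,t,cv2.TM_CCOEFF_NORMED);_,m,_,l=cv2.minMaxLoc(r);print(n,round(m,2),l[0]-4,l[1]-4,np.abs(g[v-10:v+11,u-10:u+11].astype(int)-t).mean())
np.save('side_now.npy',g)
E
```

```text
mould 0.93 1 0 4.8480725623582765
cut 0.73 -1 6 18.73015873015873
lumpB 0.92 0 6 14.55328798185941
lumpS 0.93 1 0 3.258503401360544
```

Call:
carry_out(
  motion=[
    [0,0,-0.05,0,0,0,-1],
    [0,0,-0.05,0,0,0,-1],
    [0,0,-0.05,0,0,0,-1],
  ],
)

```text
clock: 14.2
position: [452.5, -369.4, 54.2]
ee_rot: [-0.266, 0.964, -0.001, 0.0]
contact_force: [-0.1, -6.6, -2.1]
gripper_width: 10.9
grasp_force: 62.6
```

```bash
cat > ram.py <<'E'
from h import *
s=read_state()
y=R.from_quat(s["ee_rot"]).as_matrix()[:,1];ang=(np.arctan2(y[1],y[0])-YAW-np.pi/2+np.pi/2)%np.pi-np.pi/2
print('clock',s['clock'],'toolang',round(ang,3))
im=get_image('side');g=cv2.cvtColor(im['color'],cv2.COLOR_BGR2GRAY);ref=np.load('ref.npy')
for n,(u,v) in dict(mould=(364,206),cut=(382,196),lumpB=(338,191),lumpS=(353,181),).items():
    t=ref[v-10:v+11,u-10:u+11];a=g[v-14:v+45,u-14:u+15]
    r=cv2.matchTemplate(a,t,cv2.TM_CCOEFF_NORMED);_,m,_,l=cv2.minMaxLoc(r);print(n,round(m,2),l[0]-4,l[1]-4)
E
python3 ram.py
```

```text
clock 14.2 toolang 0.356
mould 0.91 0 1
cut 0.8 -1 9
lumpB 0.9 1 8
lumpS 0.92 0 0
```

The pieces are sinking at about 0.02 m/s, so I'll hold this opening.

Call:
carry_out(
  motion=[
    [0,0,0,0,0,0,-1],
    [0,0,0,0,0,0,-1],
    [0,0,0,0,0,0,-1],
    [0,0,0,0,0,0,-1],
  ],
)

```text
clock: 14.75
position: [452.5, -369.4, 54.2]
ee_rot: [-0.266, 0.964, -0.001, 0.0]
contact_force: [0.7, -6.8, -0.2]
gripper_width: 10.9
grasp_force: 62.6
```

```bash
python3 ram.py; python3 -c "
from h import *
im=get_image('side');print([ (proj(im,L(130,-60,z+113))).round(1).tolist() for z in(80,40,0)])"
```

```text
clock 14.75 toolang 0.356
mould 0.88 -2 1
cut 0.63 -1 13
lumpB 0.9 3 10
lumpS 0.93 1 0
[[383.2, 195.1], [382.1, 205.1], [381.1, 214.8]]
```

Call:
carry_out(
  motion=[
    [0,0,0,0,0,0,-1],
    [0,0,0,0,0,0,-1],
    [0,0,0,0,0,0,-1],
    [0,0,0,0,0,0,-1],
    [0,0,0,0,0,0,-1],
  ],
)

```text
clock: 15.48
position: [452.4, -369.4, 54.2]
ee_rot: [-0.266, 0.964, -0.001, 0.0]
contact_force: [-0.0, -6.4, -0.9]
gripper_width: 10.8
grasp_force: 62.6
```

```bash
python3 ram.py
```

```text
clock 15.475 toolang 0.356
mould 0.88 -2 1
cut 0.66 -2 17
lumpB 0.82 4 14
lumpS 0.93 1 0
```

Call:
carry_out(
  motion=[
    [0,0,0,0,0,0,-1],
    [0,0,0,0,0,0,-1],
    [0,0,0,0,0,0,-1],
    [0,0,0,0,0,0,-1],
    [0,0,0,0,0,0,-1],
  ],
)

```text
clock: 16.15
position: [452.5, -369.4, 54.2]
ee_rot: [-0.266, 0.964, -0.001, 0.0]
contact_force: [0.3, -6.3, -1.7]
gripper_width: 10.7
grasp_force: 62.5
```

Call:
carry_out(
  motion=[
    [0,0,0,0,0,0,-1],
    [0,0,0,0,0,0,-1],
    [0,0,0,0,0,0,-1],
    [0,0,0,0,0,0,-1],
    [0,0,0,0,0,0,-1],
  ],
)

```text
clock: 16.77
position: [452.5, -369.4, 54.2]
ee_rot: [-0.266, 0.964, -0.001, 0.0]
contact_force: [0.8, -6.6, -0.2]
gripper_width: 11.0
grasp_force: 62.5
```

```bash
python3 ram.py
```

```text
clock 16.775 toolang 0.356
mould 0.87 -2 1
cut 0.65 -2 20
lumpB 0.75 4 16
lumpS 0.94 1 0
```

Call:
carry_out(
  motion=[
    [0,0,0,0,0,0,-1],
    [0,0,0,0,0,0,-1],
    [0,0,0,0,0,0,-1],
    [0,0,0,0,0,0,-1],
    [0,0,0,0,0,0,-1],
  ],
)

```text
clock: 17.45
position: [452.5, -369.4, 54.2]
ee_rot: [-0.266, 0.964, -0.001, 0.0]
contact_force: [-0.4, -7.4, -1.4]
gripper_width: 10.7
grasp_force: 62.5
```

Call:
carry_out(
  motion=[
    [0,0,0,0,0,0,-1],
    [0,0,0,0,0,0,-1],
    [0,0,0,0,0,0,-1],
    [0,0,0,0,0,0,-1],
    [0,0,0,0,0,0,-1],
  ],
)

```text
clock: 18.08
position: [452.5, -369.4, 54.2]
ee_rot: [-0.266, 0.964, -0.001, 0.0]
contact_force: [1.0, -7.0, -0.7]
gripper_width: 11.0
grasp_force: 62.5
```

```bash
python3 ram.py;python3 -c "
from h import *
snap('side','c1',(240,150,420,300),3.5)"
```

```text
clock 18.075 toolang 0.356
mould 0.87 -2 1
cut 0.64 -2 20
lumpB 0.76 4 16
lumpS 0.94 1 0
```

View pics/c1.png

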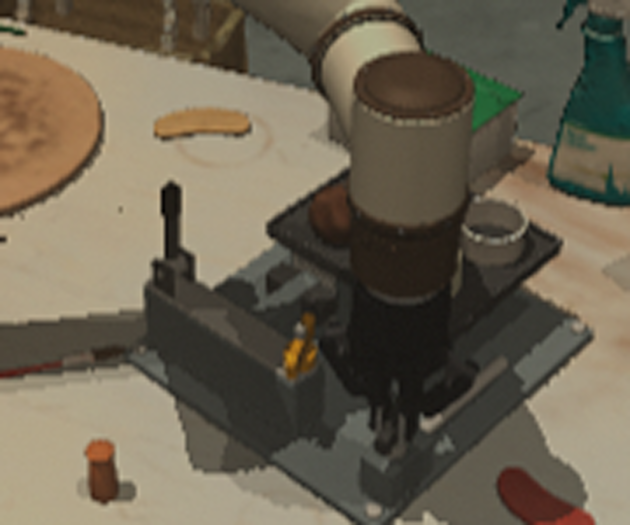

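The platform has settled, with the cutter at (495,230) and no change for 1.3 s. Closing the valve slightly past its start angle to seat it on the stop, then releasing.

Call:
carry_out(
  motion=[
    [0,0,0.1,0,0,0,-1],
    [0,0,0.2,0,0,0,-1],
    [0,0,0.3,0,0,0,-1],
    [0,0,0.38,0,0,0,-1],
    [0,0,0.38,0,0,0,-1],
  ],
)

```text
clock: 18.8
position: [452.2, -368.5, 54.2]
ee_rot: [-0.081, 0.997, -0.0, -0.0]
contact_force: [-1.4, -4.0, 2.2]
gripper_width: 10.8
grasp_force: 65.8
```

Call:
carry_out(
  motion=[
    [0,0,0,0,0,0,0],
    [0,0,0,0,0,0,0],
    [0,0,0,0,0,-40,0],
    [0,0,0,0,0,-100,0],
    [0,0,0,0,0,-130,1],
  ],
)

```text
clock: 19.42
position: [452.8, -368.5, 186.8]
ee_rot: [-0.079, 0.997, -0.001, 0.002]
contact_force: [-0.4, -0.2, 0.2]
gripper_width: 59.5
grasp_force: 0.0
```

```bash
python3 - <<'E'
from h import *
im=snap("top","d1",(290,100,450,270),3.5);c=im["color"]
hsv=cv2.cvtColor(c,cv2.COLOR_BGR2HSV)
poly=np.array([proj(im,L(x,y,97)) for x,y in((2,-108),(2,108),(168,108),(168,-108))]).astype(int)
M=np.zeros(c.shape[:2],'uint8');cv2.fillPoly(M,[poly],255)
M=cv2.dilate(M,np.ones((5,5)))
for n,m in dict(brown=(hsv[...,0]<14)&(hsv[...,1]>110)&(hsv[...,2]>25),light=(hsv[...,2]>95)).items():
    m=(m*255).astype('uint8')&M
    for k in cv2.findContours(m,0,1)[0]:
        if cv2.contourArea(k)>25:
            (u,v),r=cv2.minEnclosingCircle(k);x,y,w,h=cv2.boundingRect(k)
            cu,cv_=x+(w-1)/2,y+(h-1)/2
            for z in(118,131): print(n,(round(u),round(v)),round(r,1),cv2.contourArea(k),z,onz(im,cu,cv_,z).round(0),(R.from_euler('z',-YAW).apply(onz(im,cu,cv_,z)-L(0,0,0))).round(0))
E
```

```text
brown (349, 182) 10.6 288.5 118 [ 566. -155.  118.] [ 44.  53. 118.]
brown (349, 182) 10.6 288.5 131 [ 563. -154.  131.] [ 41.  54. 131.]
brown (342, 155) 8.9 193.5 118 [ 644. -135.  118.] [124.  59. 118.]
brown (342, 155) 8.9 193.5 131 [ 640. -134.  131.] [121.  60. 131.]
light (364, 166) 51.4 1733.0 118 [ 611. -196.  118.] [ 81.   4. 118.]
light (364, 166) 51.4 1733.0 131 [ 608. -195.  131.] [ 78.   6. 131.]
```

View pics/d1.png

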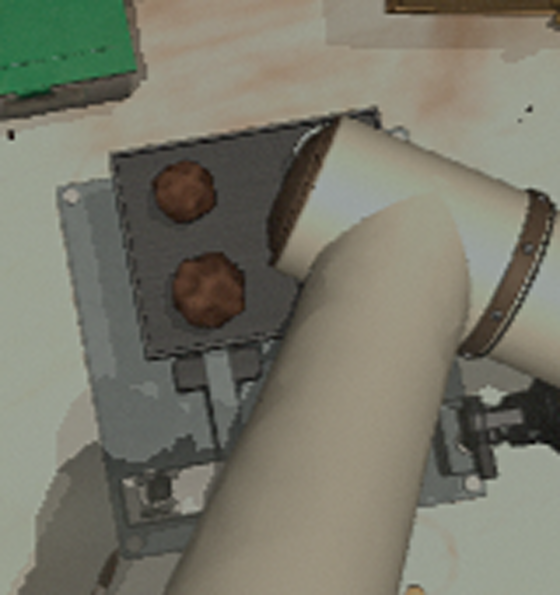

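The lumps are at lift (43,53) and (123,59). The arm hides the mould and cutter, but earlier measurements put them near (44,-50) and (126,-58). I'll compute the move numbers for the whole transfer.

```bash
cat > plan.py <<'E'
from h import *
G=dict(big=L(43,53,0),small=L(123,59,0),mould=L(44,-50,0),cut=L(126,-58,0))
B=dict(big=[457,388],small=[327,388],cut=[457,258],mould=[327,258])
if __name__=="__main__":
    y=np.array([-np.sin(YAW),np.cos(YAW),0]);z=np.array([0,0,-1.]);M=np.stack([np.cross(y,z),y,z],1)
    print('above big',need(G['big']*[1,1,0]+[0,0,180],YAW+np.pi/2))
    o=['big','small','cut','mould']
    for i,k in enumerate(o):
        b=np.array(B[k]+[0]);print(k,'G->B',(M.T@(b-G[k])).round(1),'B->next',(M.T@(G[o[i+1]]-b)).round(1) if i<3 else '')
E
python3 plan.py
```

```text
above big (array([-0.006,  0.007, -0.023]), array([-143.2,  194.4,   10.3]))
big G->B [  7.8 553.6   0. ] B->next [ -87.8 -547.6    0. ]
small G->B [215.7 571.1   0. ] B->next [-218.7 -688.1    0. ]
cut G->B [114.4 536.7   0. ] B->next [ -32.4 -528.7    0. ]
mould G->B [160.2 552.3   0. ] B->next
```

Call:
carry_out(
  motion=[
    [-0.001,0.002,-0.005,-36,48,0,0.7],
    [-0.003,0.004,-0.01,-72,96,2,0.7],
    [-0.005,0.006,-0.015,-108,146,5,0.7],
    [-0.006,0.007,-0.023,-135,184,10,0.7],
    [-0.006,0.007,-0.023,-143,194,10,0.7],
  ],
)

```text
clock: 20.1
position: [562.7, -151.2, 172.4]
ee_rot: [-0.092, 0.996, 0.004, -0.005]
contact_force: [0.6, -0.1, -0.1]
gripper_width: 72.5
grasp_force: 0.0
```

```bash
python3 -c "
from plan import *
print(need(G['big']+[0,0,74],YAW+np.pi/2),read_state()['gripper_width'],read_state()['joints'].round(2))
im=get_image('side')
t=L(43,53,0)
s=read_state()['position']
print('tips expected',proj(im,s+[0,0,33]))
hsv=cv2.cvtColor(im['color'],cv2.COLOR_BGR2HSV)
lab=(hsv[...,2]>150)&(hsv[...,1]<90)
print('mould/cut predicted',proj(im,L(44,-50,131)),proj(im,L(126,-58,128)))
cv2.imwrite('pics/e1.png',cv2.resize(im['color'][130:280,270:420],None,fx=3.5,fy=3.5,interpolation=cv2.INTER_CUBIC))"
```

```text
(array([ 0.008, -0.009,  0.002]), array([-2.5, -5. , 98.4])) 72.49751534305996 [ 0.01  0.35 -0.14 -0.01 -1.1  -1.39]
tips expected [336.6774969 188.8812038]
mould/cut predicted [362.31420124 221.80761062] [380.23850568 211.50665777]
```

View pics/e1.png

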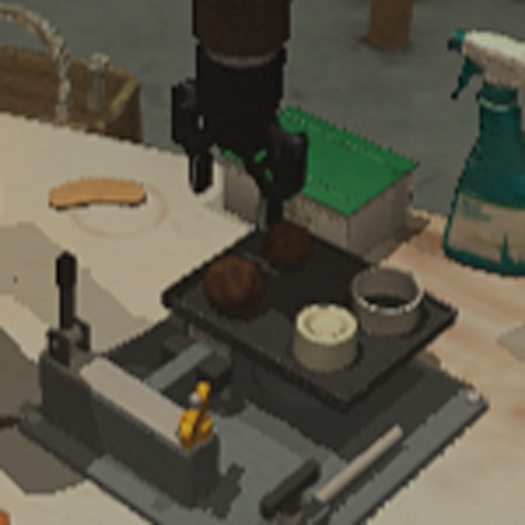

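The side view confirms that the mould (327,323) and cutter (388,287) match the predictions, and the tips sit where the 36 mm offset puts them. Grasping the big lump.

Call:
carry_out(
  motion=[
    [0,0,0,-2.5,-5,25,0.7],
    [0,0,0,-2.5,-5,50,0.7],
    [0,0,0,-2.5,-5,75,0.7],
    [0,0,0,-2.5,-5,98,0.7],
    [0,0,0,-2.5,-5,98,0.7],
  ],
)

```text
clock: 20.78
position: [562.7, -158.9, 73.6]
ee_rot: [-0.09, 0.996, 0.004, -0.007]
contact_force: [0.4, 0.9, 0.4]
gripper_width: 72.8
grasp_force: 0.0
```

Call:
carry_out(
  motion=[
    [0,0,0,0,0,0,-1],
    [0,0,0,0,0,0,-1],
    [0,0,0,0,0,0,-1],
    [0,0,0,0,0,0,-1],
  ],
)

```text
clock: 21.28
position: [565.7, -158.3, 77.1]
ee_rot: [-0.091, 0.996, 0.003, -0.003]
contact_force: [-1.5, 0.2, 7.0]
gripper_width: 52.8
grasp_force: 63.7
```

Call:
carry_out(
  motion=[
    [0,0,0,0,0,-15,-1],
    [0,0,0,0,0,-45,-1],
    [0,0,0,0,0,-75,-1],
    [0,0,0,0,0,-100,-1],
    [0,0,0,0,0,-110,-1],
  ],
)

```text
clock: 21.9
position: [566.3, -158.5, 187.2]
ee_rot: [-0.091, 0.996, 0.003, -0.003]
contact_force: [-0.3, 0.4, -2.9]
gripper_width: 52.7
grasp_force: 63.6
```

```bash
python3 -c "
from plan import *
print(need(B['big']+[100],YAW+np.pi/2),read_state()['gripper_width'])"
```

```text
(array([ 0.007, -0.005, -0.   ]), array([  8.3, 556.7,  91. ])) 52.70294422569931
```

Call:
carry_out(
  motion=[
    [0,0,0,1,50,0,-1],
    [0,0,0,2,105,0,-1],
    [0,0,0,3,160,0,-1],
    [0,0,0,4,215,0,-1],
    [0,0,0,4.5,270,0,-1],
  ],
)

```text
clock: 22.52
position: [511.3, 107.7, 186.7]
ee_rot: [-0.091, 0.996, 0.003, -0.005]
contact_force: [0.5, 0.6, -1.7]
gripper_width: 52.8
grasp_force: 63.6
```

Call:
carry_out(
  motion=[
    [0,0,0,1,58,5,-1],
    [0,0,0,2,116,20,-1],
    [0,0,0,3,174,40,-1],
    [0,0,0,4,230,70,-1],
    [0,0,0,4,286,90,-1],
  ],
)

```text
clock: 23.15
position: [454.6, 388.0, 97.3]
ee_rot: [-0.091, 0.996, 0.002, -0.005]
contact_force: [1.1, 0.4, -1.5]
gripper_width: 52.6
grasp_force: 63.6
```

```bash
python3 -c "
from plan import *
print(need(B['big']+[-3],YAW+np.pi/2),read_state()['gripper_width'],read_state()['joints'].round(2))"
```

```text
(array([ 0.005, -0.01 , -0.001]), array([ -3.4,  -1. , 100.3])) 52.57243856959336 [ 0.97  0.44 -0.2  -0.01 -0.94 -2.35]
```

Call:
carry_out(
  motion=[
    [0,0,0,0,0,30,-1],
    [0,0,0,0,0,60,-1],
    [0,0,0,0,0,85,-1],
    [0,0,0,0,0,95,-1],
    [0,0,0,0,0,98,-1],
  ],
)

```text
clock: 23.78
position: [455.2, 387.6, 0.9]
ee_rot: [-0.091, 0.996, 0.003, -0.004]
contact_force: [-0.1, 0.3, -1.4]
gripper_width: 52.9
grasp_force: 63.8
```

Call:
carry_out(
  motion=[
    [0,0,0,0,0,1,-1],
    [0,0,0,0,0,2,-1],
    [0,0,0,0,0,2,-1],
  ],
)

```text
clock: 24.15
position: [455.5, 388.1, 0.1]
ee_rot: [-0.091, 0.996, 0.004, -0.004]
contact_force: [0.6, -0.3, -1.5]
gripper_width: 53.0
grasp_force: 63.8
```

Call:
carry_out(
  motion=[
    [0,0,0,0,0,1,-1],
    [0,0,0,0,0,2,-1],
    [0,0,0,0,0,3,-1],
    [0,0,0,0,0,3,-1],
  ],
)

```text
clock: 24.65
position: [455.1, 387.7, -3.8]
ee_rot: [-0.091, 0.996, 0.003, -0.004]
contact_force: [-0.5, 0.2, -2.8]
gripper_width: 52.8
grasp_force: 63.8
```

Call:
carry_out(
  motion=[
    [0,0,0,0,0,1,-1],
    [0,0,0,0,0,2,-1],
    [0,0,0,0,0,2,-1],
  ],
)

```text
clock: 25.02
position: [455.3, 387.9, -4.8]
ee_rot: [-0.091, 0.996, 0.003, -0.004]
contact_force: [-1.9, -1.6, 3.9]
gripper_width: 52.7
grasp_force: 64.3
```

Call:
carry_out(
  motion=[
    [0,0,0,0,0,0,0.5],
    [0,0,0,0,0,0,0.5],
    [0,0,0,0,0,-40,0.5],
    [0,0,0,0,0,-95,0.5],
    [0,0,0,0,0,-155,0.5],
  ],
)

```text
clock: 25.65
position: [456.3, 386.6, 150.3]
ee_rot: [-0.091, 0.996, 0.003, -0.005]
contact_force: [1.5, 1.6, 0.8]
gripper_width: 64.0
grasp_force: 0.0
```

Call:
carry_out(
  motion=[
    [0,0,0,-9,-55,-20,0.45],
    [0,0,0,-18,-110,-30,0.45],
    [0,0,0,-27,-165,-35,0.45],
    [0,0,0,-36,-220,-35,0.45],
    [0,0,0,-45,-275,-35,0.45],
  ],
)

```text
clock: 26.28
position: [551.4, 122.9, 182.3]
ee_rot: [-0.091, 0.996, 0.003, -0.004]
contact_force: [1.0, 0.9, 0.3]
gripper_width: 61.6
grasp_force: 0.0
```

Call:
carry_out(
  motion=[
    [0,0,0,-9,-55,0,0.45],
    [0,0,0,-18,-110,0,0.45],
    [0,0,0,-27,-165,0,0.45],
    [0,0,0,-36,-220,0,0.45],
    [0,0,0,-42,-270,0,0.45],
  ],
)

```text
clock: 26.9
position: [641.5, -135.5, 179.5]
ee_rot: [-0.091, 0.996, 0.003, -0.004]
contact_force: [-0.1, -0.1, -0.0]
gripper_width: 61.9
grasp_force: 0.0
```

```bash
cat > look.py <<'E'
from plan import *
import sys
k=sys.argv[1];im=get_image('side');hsv=cv2.cvtColor(im['color'],cv2.COLOR_BGR2HSV)
P={'small':118,'mould':131,'cut':128}
m=((hsv[...,0]<14)&(hsv[...,1]>110)&(hsv[...,2]>25)).astype('uint8')*255 if k=='small' else ((hsv[...,2]>95)*255).astype('uint8')
uv=proj(im,G[k]+[0,0,P[k]]);print('pred',uv.round(1))
u,v=uv.astype(int);a=m[v-14:v+15,u-14:u+15];ys,xs=np.nonzero(a);
if len(xs): print('obs n',len(xs),'bbox center',(xs.min()+xs.max())/2+u-14,(ys.min()+ys.max())/2+v-14)
print(need(G[k]*[1,1,0]+[0,0,float(sys.argv[2])],YAW+np.pi/2),read_state()['gripper_width'])
E
python3 look.py small 74
```

```text
pred [351.6 199.2]
obs n 126 bbox center 352.0 199.5
(array([ 0.005, -0.008, -0.005]), array([ -1.9,   5.4, 105. ])) 61.957115165762836
```

Call:
carry_out(
  motion=[
    [0,0,0,-2,4.5,25,0.45],
    [0,0,0,-2,4.5,55,0.45],
    [0,0,0,-2,4.5,85,0.45],
    [0,0,0,-2,4.5,105,0.45],
    [0,0,0,-2,4.5,105,0.45],
  ],
)

```text
clock: 27.58
position: [639.8, -128.0, 72.8]
ee_rot: [-0.091, 0.996, 0.003, -0.006]
contact_force: [0.0, 0.3, -0.6]
gripper_width: 61.9
grasp_force: 0.0
```

Call:
carry_out(
  motion=[
    [0,0,0,0,0,0,-1],
    [0,0,0,0,0,0,-1],
    [0,0,0,0,0,0,-1],
    [0,0,0,0,0,0,-1],
  ],
)

```text
clock: 28.08
position: [642.1, -128.1, 76.3]
ee_rot: [-0.091, 0.996, 0.003, -0.003]
contact_force: [-0.0, 0.3, 5.4]
gripper_width: 44.5
grasp_force: 61.6
```

Call:
carry_out(
  motion=[
    [0,0,0,0,0,-15,-1],
    [0,0,0,0,0,-45,-1],
    [0,0,0,0,0,-75,-1],
    [0,0,0,0,0,-100,-1],
    [0,0,0,0,0,-110,-1],
  ],
)

```text
clock: 28.7
position: [642.6, -128.7, 187.0]
ee_rot: [-0.091, 0.996, 0.003, -0.003]
contact_force: [-0.7, -0.0, -1.6]
gripper_width: 44.6
grasp_force: 61.4
```

```bash
python3 -c "
from plan import *
print(need(B['small']+[100],YAW+np.pi/2),read_state()['gripper_width'],read_state()['joints'].round(2))"
```

```text
(array([ 0.007, -0.005, -0.   ]), array([216.5, 564.7,  91.8])) 44.58312615269469 [ 0.05  0.45  0.07 -0.01 -1.19 -1.43]
```

Call:
carry_out(
  motion=[
    [0,0,0,20,54,0,-1],
    [0,0,0,41,108,0,-1],
    [0,0,0,62,162,0,-1],
    [0,0,0,83,218,0,-1],
    [0,0,0,104,273,0,-1],
  ],
)

```text
clock: 29.32
position: [488.7, 122.1, 187.0]
ee_rot: [-0.091, 0.996, 0.003, -0.005]
contact_force: [-0.0, 0.4, -1.1]
gripper_width: 44.9
grasp_force: 61.4
```

Call:
carry_out(
  motion=[
    [0,0,0,22,57,5,-1],
    [0,0,0,44,114,15,-1],
    [0,0,0,66,171,25,-1],
    [0,0,0,88,230,35,-1],
    [0,0,0,112,290,40,-1],
  ],
)

```text
clock: 29.95
position: [327.6, 383.9, 149.8]
ee_rot: [-0.091, 0.996, 0.002, -0.005]
contact_force: [1.0, 0.5, -0.9]
gripper_width: 44.7
grasp_force: 61.4
```

Call:
carry_out(
  motion=[
    [0,0,0,0,0,35,-1],
    [0,0,0,0,0,80,-1],
    [0,0,0,0,0,120,-1],
    [0,0,0,0,0,140,-1],
    [0,0,0,0,0,145,-1],
  ],
)

```text
clock: 30.58
position: [327.5, 382.5, 4.1]
ee_rot: [-0.091, 0.996, 0.001, -0.005]
contact_force: [-0.7, 0.1, -1.1]
gripper_width: 44.6
grasp_force: 61.6
```

```bash
python3 -c "
from plan import *
print(need(B['small']+[-6],YAW+np.pi/2),read_state()['gripper_width'],read_state()['joints'].round(2))"
```

```text
(array([ 0.003, -0.01 , -0.001]), array([-0.6,  5.5, 10.1])) 44.56192971655548 [ 1.18  0.44 -0.52 -0.02 -0.62 -2.55]
```

Call:
carry_out(
  motion=[
    [0,0,0,0,0,3,-1],
    [0,0,0,0,0,6,-1],
    [0,0,0,0,0,8,-1],
    [0,0,0,0,0,9.5,-1],
    [0,0,0,0,0,9.5,-1],
  ],
)

```text
clock: 31.2
position: [328.1, 384.0, -3.6]
ee_rot: [-0.091, 0.996, 0.003, -0.004]
contact_force: [-0.2, 0.0, -1.2]
gripper_width: 44.9
grasp_force: 61.6
```

Call:
carry_out(
  motion=[
    [0,0,0,0,0,1,-1],
    [0,0,0,0,0,2,-1],
    [0,0,0,0,0,2.5,-1],
    [0,0,0,0,0,2.5,-1],
  ],
)

```text
clock: 31.7
position: [328.1, 384.0, -5.7]
ee_rot: [-0.091, 0.996, 0.003, -0.004]
contact_force: [-1.2, -1.6, 5.4]
gripper_width: 44.5
grasp_force: 62.1
```

Call:
carry_out(
  motion=[
    [0,0,0,0,0,0,0.4],
    [0,0,0,0,0,0,0.4],
    [0,0,0,0,0,-40,0.5],
    [0,0,0,0,0,-95,0.6],
    [0,0,0,0,0,-155,0.7],
  ],
)

```text
clock: 32.33
position: [329.3, 382.6, 149.8]
ee_rot: [-0.091, 0.996, 0.002, -0.005]
contact_force: [-0.4, 1.3, 0.3]
gripper_width: 72.5
grasp_force: 0.0
```

Call:
carry_out(
  motion=[
    [0,0,0,-17,-56,-15,0.8],
    [0,0,0,-34,-112,-30,0.8],
    [0,0,0,-51,-168,-35,0.8],
    [0,0,0,-68,-224,-35,0.8],
    [0,0,0,-85,-280,-35,0.8],
  ],
)

```text
clock: 32.95
position: [464.6, 121.3, 181.3]
ee_rot: [-0.091, 0.996, 0.003, -0.004]
contact_force: [0.5, 0.3, 0.5]
gripper_width: 76.9
grasp_force: 0.0
```

Call:
carry_out(
  motion=[
    [0,0,0,-18,-56,0,0.8],
    [0,0,0,-36,-112,0,0.8],
    [0,0,0,-54,-168,0,0.8],
    [0,0,0,-72,-224,0,0.8],
    [0,0,0,-90,-280,0,0.8],
  ],
)

```text
clock: 33.58
position: [603.8, -138.0, 178.1]
ee_rot: [-0.091, 0.996, 0.003, -0.004]
contact_force: [0.6, 0.6, -0.1]
gripper_width: 76.9
grasp_force: 0.0
```

```bash
python3 look.py cut 140
```

```text
pred [380.2 211.5]
obs n 263 bbox center 380.0 211.0
(array([ 0.004, -0.007, -0.005]), array([ -41. , -114.7,   36.5])) 76.79421981834027
```

Call:
carry_out(
  motion=[
    [0,0,0,-14,-38,0,0.95],
    [0,0,0,-28,-76,0,0.95],
    [0,0,0,-41,-112,0,0.95],
    [0,0,0,-41,-114.5,20,0.95],
    [0,0,0,-41,-114.5,36,0.95],
  ],
)

```text
clock: 34.25
position: [663.3, -241.6, 139.5]
ee_rot: [-0.09, 0.996, 0.004, -0.005]
contact_force: [0.2, 0.6, 0.6]
gripper_width: 83.2
grasp_force: 0.0
```

```bash
python3 look.py cut 76
```

```text
pred [380.2 211.5]
obs n 98 bbox center 380.0 211.0
(array([ 0.01 , -0.013, -0.001]), array([ -3.9, -10. ,  60.8])) 83.1230050528804
```

Call:
carry_out(
  motion=[
    [0.006,-0.008,0,-3.5,-9,15,0.95],
    [0.006,-0.008,0,-3.5,-9,30,0.95],
    [0.006,-0.008,0,-3.5,-9,45,0.95],
    [0.006,-0.008,0,-3.5,-9,58,0.95],
    [0.006,-0.008,0,-3.5,-9,61,0.95],
  ],
)

```text
clock: 34.92
position: [667.6, -248.8, 78.8]
ee_rot: [-0.091, 0.996, 0.001, -0.001]
contact_force: [0.3, -0.4, 0.5]
gripper_width: 83.4
grasp_force: 0.0
```

Call:
carry_out(
  motion=[
    [0,0,0,0,0,0,-1],
    [0,0,0,0,0,0,-1],
    [0,0,0,0,0,0,-1],
    [0,0,0,0,0,0,-1],
  ],
)

```text
clock: 35.42
position: [669.0, -249.2, 81.3]
ee_rot: [-0.091, 0.996, 0.0, 0.001]
contact_force: [0.9, 0.8, 3.0]
gripper_width: 61.9
grasp_force: 65.4
```

Call:
carry_out(
  motion=[
    [0,0,0,0,0,-15,-1],
    [0,0,0,0,0,-40,-1],
    [0,0,0,0,0,-65,-1],
    [0,0,0,0,0,-90,-1],
    [0,0,0,0,0,-100,-1],
  ],
)

```text
clock: 36.05
position: [668.9, -249.4, 182.8]
ee_rot: [-0.091, 0.996, 0.0, 0.002]
contact_force: [0.4, 0.4, -2.3]
gripper_width: 61.5
grasp_force: 65.2
```

```bash
python3 -c "
from plan import *
print(need(B['cut']+[130],YAW+np.pi/2),read_state()['gripper_width'])"
```

```text
(array([-0.   ,  0.003, -0.   ]), array([116.9, 537.4,  52.2])) 61.5204339401309
```

Call:
carry_out(
  motion=[
    [0,0,0,11,52,0,-1],
    [0,0,0,23,106,0,-1],
    [0,0,0,35,160,0,-1],
    [0,0,0,47,215,0,-1],
    [0,0,0,58,268,0,-1],
  ],
)

```text
clock: 36.67
position: [561.4, 5.4, 180.2]
ee_rot: [-0.091, 0.996, 0.001, -0.0]
contact_force: [1.2, 0.7, -0.2]
gripper_width: 61.9
grasp_force: 65.2
```

Call:
carry_out(
  motion=[
    [0,0,0,12,55,5,-1],
    [0,0,0,24,110,15,-1],
    [0,0,0,36,165,30,-1],
    [0,0,0,48,220,40,-1],
    [0,0,0,58,268,50,-1],
  ],
)

```text
clock: 37.3
position: [456.0, 258.5, 130.3]
ee_rot: [-0.091, 0.996, 0.0, -0.0]
contact_force: [0.6, 0.5, -0.3]
gripper_width: 62.2
grasp_force: 65.3
```

```bash
python3 -c "
from plan import *
print(need(B['cut']+[0],YAW+np.pi/2),read_state()['gripper_width'],read_state()['position'])"
```

```text
(array([ 0.001, -0.   ,  0.   ]), array([ -0.9,  -0.8, 130.3])) 62.161163856606336 [456.00517924 258.50917285 130.30520852]
```

Call:
carry_out(
  motion=[
    [0,0,0,0,0,35,-1],
    [0,0,0,0,0,75,-1],
    [0,0,0,0,0,105,-1],
    [0,0,0,0,0,120,-1],
    [0,0,0,0,0,125,-1],
  ],
)

```text
clock: 37.92
position: [457.3, 257.0, 5.2]
ee_rot: [-0.091, 0.996, 0.0, -0.0]
contact_force: [0.3, -0.1, 0.3]
gripper_width: 61.7
grasp_force: 65.3
```

Call:
carry_out(
  motion=[
    [0,0,0,0,0,2,-1],
    [0,0,0,0,0,3.5,-1],
    [0,0,0,0,0,5,-1],
    [0,0,0,0,0,5,-1],
    [0,0,0,0,0,5,-1],
  ],
)

```text
clock: 38.55
position: [457.5, 257.3, 1.0]
ee_rot: [-0.091, 0.996, 0.001, 0.0]
contact_force: [0.6, 1.1, 0.1]
gripper_width: 62.1
grasp_force: 65.3
```

Call:
carry_out(
  motion=[
    [0,0,0,0,0,1,-1],
    [0,0,0,0,0,2,-1],
    [0,0,0,0,0,2,-1],
    [0,0,0,0,0,2,-1],
  ],
)

```text
clock: 39.05
position: [457.4, 257.3, -0.8]
ee_rot: [-0.091, 0.996, 0.001, 0.0]
contact_force: [-2.1, -0.1, 5.4]
gripper_width: 61.8
grasp_force: 65.8
```

Call:
carry_out(
  motion=[
    [0,0,0,0,0,0,0.8],
    [0,0,0,0,0,0,0.8],
    [0,0,0,0,0,-30,0.8],
    [0,0,0,0,0,-85,0.8],
    [0,0,0,0,0,-145,0.8],
  ],
)

```text
clock: 39.67
position: [456.9, 256.6, 144.5]
ee_rot: [-0.091, 0.996, -0.0, -0.001]
contact_force: [0.4, -0.1, -0.6]
gripper_width: 76.9
grasp_force: 0.0
```

Call:
carry_out(
  motion=[
    [0,0,0,-3,-50,-15,0.7],
    [0,0,0,-6,-105,-30,0.7],
    [0,0,0,-9,-160,-35,0.7],
    [0,0,0,-13,-215,-35,0.7],
    [0,0,0,-16,-265,-35,0.7],
  ],
)

```text
clock: 40.3
position: [521.2, -2.5, 178.5]
ee_rot: [-0.091, 0.996, 0.001, 0.0]
contact_force: [0.4, -0.1, 1.5]
gripper_width: 72.7
grasp_force: 0.0
```

Call:
carry_out(
  motion=[
    [0,0,0,-3,-53,0,0.7],
    [0,0,0,-6,-106,0,0.7],
    [0,0,0,-9,-160,0,0.7],
    [0,0,0,-13,-215,0,0.7],
    [0,0,0,-16,-263,0,0.7],
  ],
)

```text
clock: 40.92
position: [584.4, -258.5, 177.6]
ee_rot: [-0.09, 0.996, 0.001, -0.0]
contact_force: [0.8, 0.5, 0.1]
gripper_width: 72.8
grasp_force: 0.0
```

```bash
python3 look.py mould 72
```

```text
pred [362.3 221.8]
obs n 163 bbox center 363.0 226.0
(array([-0.001, -0.   , -0.005]), array([ -0.6,   7.2, 105. ])) 72.54178149084332
```

Call:
carry_out(
  motion=[
    [0,0,0,-0.6,6.5,25,0.7],
    [0,0,0,-0.6,6.5,55,0.7],
    [0,0,0,-0.6,6.5,85,0.7],
    [0,0,0,-0.6,6.5,104,0.7],
    [0,0,0,-0.6,6.5,104,0.7],
  ],
)

```text
clock: 41.6
position: [582.4, -249.5, 72.3]
ee_rot: [-0.091, 0.996, 0.001, -0.002]
contact_force: [-0.6, -0.3, -0.6]
gripper_width: 72.9
grasp_force: 0.0
```

Call:
carry_out(
  motion=[
    [0,0,0,0,0,0,-1],
    [0,0,0,0,0,0,-1],
    [0,0,0,0,0,0,-1],
    [0,0,0,0,0,0,-1],
  ],
)

```text
clock: 42.1
position: [584.7, -250.0, 75.9]
ee_rot: [-0.091, 0.996, 0.0, 0.002]
contact_force: [-0.7, 1.8, 6.5]
gripper_width: 54.1
grasp_force: 63.8
```

Call:
carry_out(
  motion=[
    [0,0,0,0,0,-15,-1],
    [0,0,0,0,0,-45,-1],
    [0,0,0,0,0,-75,-1],
    [0,0,0,0,0,-100,-1],
    [0,0,0,0,0,-108,-1],
  ],
)

```text
clock: 42.72
position: [584.2, -250.1, 184.3]
ee_rot: [-0.091, 0.996, 0.0, 0.002]
contact_force: [0.0, -0.4, -0.7]
gripper_width: 54.2
grasp_force: 63.2
```

```bash
python3 -c "
from plan import *
print(need(B['mould']+[130],YAW+np.pi/2),read_state()['gripper_width'])"
```

```text
(array([ 0.   ,  0.003, -0.   ]), array([161.3, 546.2,  53.9])) 54.180765133334724
```

Call:
carry_out(
  motion=[
    [0,0,0,16,54,0,-1],
    [0,0,0,32,108,0,-1],
    [0,0,0,48,162,0,-1],
    [0,0,0,64,217,0,-1],
    [0,0,0,80,271,0,-1],
  ],
)

```text
clock: 43.35
position: [454.3, 3.3, 181.8]
ee_rot: [-0.09, 0.996, 0.001, -0.001]
contact_force: [0.2, 1.2, -1.4]
gripper_width: 54.0
grasp_force: 63.3
```

Call:
carry_out(
  motion=[
    [0,0,0,16,55,5,-1],
    [0,0,0,32,110,15,-1],
    [0,0,0,48,166,30,-1],
    [0,0,0,64,221,45,-1],
    [0,0,0,81,275,54,-1],
  ],
)

```text
clock: 43.98
position: [324.8, 258.7, 127.7]
ee_rot: [-0.091, 0.996, -0.0, -0.001]
contact_force: [1.3, 0.7, -0.8]
gripper_width: 53.8
grasp_force: 63.3
```

Call:
carry_out(
  motion=[
    [0,0,0,0,0,30,-1],
    [0,0,0,0,0,70,-1],
    [0,0,0,0,0,110,-1],
    [0,0,0,0,0,125,-1],
    [0,0,0,0,0,131,-1],
  ],
)

```text
clock: 44.6
position: [326.0, 257.0, -3.5]
ee_rot: [-0.091, 0.996, -0.001, -0.001]
contact_force: [0.2, 0.4, -0.7]
gripper_width: 53.9
grasp_force: 63.5
```

Call:
carry_out(
  motion=[
    [0,0,0,0,0,1,-1],
    [0,0,0,0,0,2,-1],
    [0,0,0,0,0,3,-1],
    [0,0,0,0,0,3,-1],
  ],
)

```text
clock: 45.1
position: [326.8, 258.3, -4.9]
ee_rot: [-0.091, 0.996, 0.001, 0.0]
contact_force: [-1.4, -0.2, -0.3]
gripper_width: 53.8
grasp_force: 63.5
```

Call:
carry_out(
  motion=[
    [0,0,0,0,0,1,-1],
    [0,0,0,0,0,2,-1],
    [0,0,0,0,0,2,-1],
  ],
)

```text
clock: 45.48
position: [326.7, 258.3, -6.2]
ee_rot: [-0.091, 0.996, 0.001, 0.0]
contact_force: [-2.5, -1.3, 11.7]
gripper_width: 53.8
grasp_force: 65.1
```

Call:
carry_out(
  motion=[
    [0,0,0,0,0,0,0.7],
    [0,0,0,0,0,0,0.7],
    [0,0,0,0,0,-30,0.7],
    [0,0,0,0,0,-85,0.7],
    [0,0,0,0,0,-145,0.7],
  ],
)

```text
clock: 46.1
position: [326.3, 257.3, 138.8]
ee_rot: [-0.091, 0.996, -0.0, -0.0]
contact_force: [1.2, 0.7, -0.5]
gripper_width: 72.6
grasp_force: 0.0
```

Call:
carry_out(
  motion=[
    [0,0,0,0,-50,-20,0],
    [0,0,0,0,-105,-40,0],
    [0,0,0,0,-160,-50,0],
    [0,0,0,0,-215,-50,0],
    [0,0,0,0,-265,-50,0],
  ],
)

```text
clock: 46.72
position: [374.5, -4.5, 187.7]
ee_rot: [-0.091, 0.996, 0.001, 0.001]
contact_force: [0.5, 0.3, 0.4]
gripper_width: 42.7
grasp_force: 0.0
```

```bash
python3 - <<'E'
from h import *
a=get_image("top");b=get_image("side")
A=cv2.resize(a["color"][140:320,110:450],None,fx=2.2,fy=2.2,interpolation=cv2.INTER_CUBIC)
u0=proj(b,[392,323,15]).astype(int);B=b["color"][u0[1]-50:u0[1]+50,u0[0]-80:u0[0]+90]
B=cv2.resize(B,None,fx=1.9,fy=1.9,interpolation=cv2.INTER_CUBIC)
C=b["color"][190:290,270:400];C=cv2.resize(C,None,fx=1.9,fy=1.9,interpolation=cv2.INTER_CUBIC)
D=np.hstack([B,C]);D=np.pad(D,((0,0),(0,max(0,A.shape[1]-D.shape[1])),(0,0)))[:,:A.shape[1]]
cv2.imwrite("pics/f1.png",np.vstack([A,D]))
print(A.shape,u0)
for n,p in dict(big=(455,388,40),small=(328,384,36),cut=(457,257,46),mould=(327,258,49)).items():
    print(n,((proj(a,p)-[110,140])*2.2).round(0),((proj(b,p)-u0+[80,50])*1.9).round(0)+[0,396])
print('nut',((proj(a,L(-105,-30,115))-[110,140])*2.2).round(0))
E
```

```text
(396, 748, 3) [226 185]
big [106. 182.] [164. 458.]
small [103. 281.] [110. 481.]
cut [205. 182.] [195. 484.]
mould [198. 283.] [135. 506.]
nut [616. 200.]
```

View pics/f1.png

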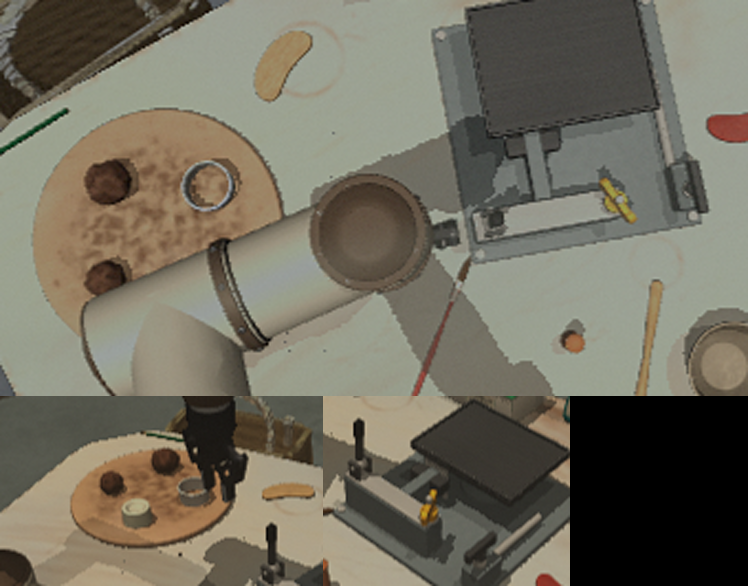

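All four pieces lie on the bat, with the lumps at (108,182) and (105,278), the cutter at (208,185), and the mould standing level at (137,512). The platform is empty. The nut's wings run from (602,182) to (634,220). Working out the nut grasp.

```bash
python3 - <<'E'
from h import *
a=get_image("top");c=a["color"];hsv=cv2.cvtColor(c,cv2.COLOR_BGR2HSV)
u,v=proj(a,L(-105,-30,112)).astype(int)
m=((hsv[...,0]>15)&(hsv[...,0]<35)&(hsv[...,1]>130)).astype('uint8');w=np.zeros_like(m);w[v-14:v+15,u-14:u+15]=m[v-14:v+15,u-14:u+15]
k=cv2.findNonZero(w);r=cv2.minAreaRect(k);bx=cv2.boxPoints(r)
e=[(bx[i]+bx[(i+1)%4])/2 for i in range(4)]
d=[np.linalg.norm(e[0]-e[2]),np.linalg.norm(e[1]-e[3])];i=int(d[1]>d[0])
P,Q=onz(a,*e[i],115),onz(a,*e[i+2],115);th=np.arctan2(*(Q-P)[1::-1])
print(P,Q,np.linalg.norm(P-Q),'center',(P+Q)/2,'L',L(-105,-30,0),'wing yaw rel lift',(th-YAW)%np.pi)
print(need(list(((P+Q)/2)[:2])+[130],th+np.pi/2),read_state()['joints'].round(2))
E
```

```text
[ 461.50689948 -249.12709098  115.        ] [ 406.2357789 -276.0941694  115.       ] 61.498943803162874 center [ 433.87133919 -262.61063019  115.        ] L [ 434.41103156 -263.45527653    0.        ] wing yaw rel lift 0.2718787194835728
(array([ 0.001, -0.   , -0.278]), array([ -13.5, -264.4,   56.9])) [ 0.43 -0.04 -0.58 -0.   -1.03 -1.82]
```

Call:
carry_out(
  motion=[
    [0,0,-0.06,-3,-50,0,-0.1],
    [0,0,-0.12,-6,-105,0,-0.1],
    [0,0,-0.18,-9,-160,0,-0.1],
    [0,0,-0.24,-12,-215,10,-0.1],
    [0,0,-0.28,-13.5,-264,50,-0.1],
  ],
)

```text
clock: 47.5
position: [438.7, -260.7, 139.0]
ee_rot: [-0.231, 0.973, -0.001, 0.003]
contact_force: [0.7, 0.8, -0.5]
gripper_width: 38.3
grasp_force: 0.0
```

```bash
python3 -c "
from h import *
print(need([434,-263,71],YAW+.272+np.pi/2),read_state()['gripper_width'])"
```

```text
(array([-0.004,  0.005,  0.011]), array([ 5.5,  0.3, 68. ])) 38.29344916007968
```

Call:
carry_out(
  motion=[
    [0,0,0.01,5,0,20,-0.1],
    [0,0,0.01,5,0,40,-0.1],
    [0,0,0.01,5,0,58,-0.1],
    [0,0,0.01,5,0,67,-0.1],
  ],
)

```text
clock: 48.0
position: [431.9, -260.7, 70.1]
ee_rot: [-0.225, 0.974, 0.0, 0.0]
contact_force: [0.5, -0.8, 0.0]
gripper_width: 38.5
grasp_force: 0.6
```

Call:
carry_out(
  motion=[
    [0,0,0,0,0,0,-1],
    [0,0,0,0,0,0,-1],
    [0,0,0,0,0,0,-1],
    [0,0,0,0,0,0,-1],
  ],
)

```text
clock: 48.5
position: [434.5, -265.0, 71.3]
ee_rot: [-0.225, 0.974, -0.003, 0.003]
contact_force: [4.7, -20.6, -10.9]
gripper_width: 25.0
grasp_force: 59.5
```

```bash
python3 -c "
from h import *
print(need([434,-263,71],YAW+.272+np.pi/2),read_state()['wrist_torque'].round(2))"
```

```text
(array([-0.008,  0.004, -0.   ]), array([-0.4,  2. ,  0.3])) [-5.77 -1.22 -0.08]
```

The fingers stopped at 25 mm, so they are on the hub or sitting oblique to the wings. I'll open, rise a little, and recheck the wing angle from the saved picture.

Call:
carry_out(
  motion=[
    [0,0,0,0,0,0,-0.1],
    [0,0,0,0,0,0,-0.1],
    [0,0,0,0,0,-25,-0.1],
    [0,0,0,0,0,-50,-0.1],
  ],
)

```text
clock: 49.0
position: [430.7, -260.6, 121.2]
ee_rot: [-0.224, 0.974, 0.001, -0.0]
contact_force: [1.0, 0.6, 0.2]
gripper_width: 38.3
grasp_force: 0.0
```

```bash
python3 - <<'E'
from h import *
a=get_image("top")
for f,k,o in(("f1",2.2,(110,140)),("z1",3.8,(300,110))):
    p=cv2.imread(f"pics/{f}.png");hsv=cv2.cvtColor(p,cv2.COLOR_BGR2HSV)
    m=((hsv[...,0]>18)&(hsv[...,0]<32)&(hsv[...,1]>140)&(hsv[...,2]>90))
    if f=="f1":m[396:]=0;m[:,:560]=0;m[:, 660:]=0
    else: m[:,:280]=0;m[:,420:]=0;m[:380]=0
    ys,xs=np.nonzero(m);X=np.stack([xs,ys],1).astype(float);n=X.mean(0);w,V=np.linalg.eigh(np.cov((X-n).T));d=V[:,1]
    s=(X-n)@d;E=[n+d*s.min(),n+d*s.max()]
    P,Q=[onz(a,*((e+.5)/k-.5+o),116) for e in E]
    print(f,len(xs),E,np.linalg.norm(P-Q),((P+Q)/2).round(1),(np.arctan2(*(Q-P)[1::-1])-YAW)%np.pi, np.sqrt(w))
E
```

```text
f1 347 [array([600.72188416, 180.4361709 ]), array([631.62614413, 222.02099739])] 62.06682285777369 [ 433.8 -263.   116. ] 0.45161960313405825 [ 4.60120881 14.71071423]
z1 1205 [array([315.89729868, 426.61067063]), array([370.02180049, 498.25006866])] 62.260996280557976 [ 433.5 -263.2  116. ] 0.45974877276605053 [ 7.96871852 24.48447614]
```

```bash
python3 -c "
from h import *
print(need([434,-264,81],YAW+.455+np.pi/2))"
```

```text
(array([-0.004,  0.004, -0.183]), array([ 0.4, -2.4, 43.9]))
```

Call:
carry_out(
  motion=[
    [0,0,-0.09,0.5,-2.5,5,-0.1],
    [0,0,-0.18,0.5,-2.5,15,-0.1],
    [0,0,-0.18,0.5,-2.5,30,-0.1],
    [0,0,-0.18,0.5,-2.5,43,-0.1],
  ],
)

```text
clock: 49.55
position: [431.3, -263.4, 76.7]
ee_rot: [-0.31, 0.951, 0.001, -0.0]
contact_force: [-0.4, -0.0, 0.4]
gripper_width: 38.0
grasp_force: 0.0
```

Call:
carry_out(
  motion=[
    [0,0,0,0,0,0,-1],
    [0,0,0,0,0,0,-1],
    [0,0,0,0,0,0,-1],
    [0,0,0,0,0,0,-1],
  ],
)

```text
clock: 50.05
position: [433.6, -265.9, 77.0]
ee_rot: [-0.311, 0.951, -0.002, 0.002]
contact_force: [3.9, -10.3, -9.0]
gripper_width: 23.4
grasp_force: 59.3
```

```bash
python3 -c "
from h import *
print(need([434,-264,81],YAW+.455+np.pi/2),read_state()['wrist_torque'].round(2),read_state()['joints'].round(2))"
```

```text
(array([-0.004,  0.002, -0.006]), array([-1.4,  1.3, -4. ])) [-2.92 -1.19  0.05] [-0.23  0.33 -0.45  0.   -0.79 -0.71]
```

The fingers hold the central hub, at 23 mm. Friction should be ample for 0.12 N·m, so I'll turn clockwise and watch the torque.

Call:
carry_out(
  motion=[
    [0,0,0.12,0,-1.5,0,-1],
    [0,0,0.26,0,-1.5,0,-1],
    [0,0,0.4,0,-1.5,0,-1],
    [0,0,0.54,0,-1.5,0,-1],
    [0,0,0.68,0,-1.5,0,-1],
  ],
)

```text
clock: 50.68
position: [433.3, -265.0, 76.9]
ee_rot: [0.027, 1.0, 0.001, 0.001]
contact_force: [2.2, 0.5, -3.4]
gripper_width: 23.2
grasp_force: 60.1
```

```bash
cat > nut.py <<'E'
from h import *
s=read_state();b=get_image("side")
print(s['wrist_torque'].round(2),s['contact_force'].round(1),s['joints'][5].round(2),(np.arctan2(*R.from_quat(s['ee_rot']).as_matrix()[1::-1,1])-YAW-np.pi/2+1.57)%np.pi-1.57)
c=b["color"];hsv=cv2.cvtColor(c,cv2.COLOR_BGR2HSV);m=((hsv[...,0]>15)&(hsv[...,0]<35)&(hsv[...,1]>130)&(hsv[...,2]>60))
u,v=proj(b,L(-105,-30,109)).astype(int);ys,xs=np.nonzero(m[v-12:v+13,u-12:u+13]);print(len(xs),xs.min()+u-12,xs.max()+u-12,ys.min()+v-12,ys.max()+v-12)
for t in (.455,0,-.2,-.5,-.85,-1): print(t,[proj(b,L(-105+q*30*np.cos(t),-30+q*30*np.sin(t),109)).round(0).tolist() for q in(1,-1)])
E
python3 nut.py
```

```text
[ 0.27 -0.77  0.18] [ 2.2  0.5 -3.4] -1.39 -0.2352098561433913
68 316 333 246 255
0.455 [[328.0, 242.0], [322.0, 255.0]]
0 [[332.0, 243.0], [318.0, 254.0]]
-0.2 [[333.0, 244.0], [317.0, 252.0]]
-0.5 [[335.0, 246.0], [315.0, 251.0]]
-0.85 [[335.0, 249.0], [315.0, 248.0]]
-1 [[335.0, 250.0], [315.0, 247.0]]
```

Call:
carry_out(
  motion=[
    [0,0,0.12,0,0,0,-1],
    [0,0,0.24,0,0,0,-1],
    [0,0,0.34,0,0,0,-1],
    [0,0,0.4,0,0,0,-1],
    [0,0,0.4,0,0,0,-1],
  ],
)

```text
clock: 51.35
position: [433.4, -264.3, 77.0]
ee_rot: [0.222, 0.975, 0.001, 0.001]
contact_force: [3.9, 3.7, -5.9]
gripper_width: 23.3
grasp_force: 59.9
```

```bash
python3 nut.py | head -2
```

```text
[ 1.14 -1.33 -0.03] [ 3.9  3.7 -5.9] -1.79 -0.6290243337994769
90 315 336 243 255
```

Call:
carry_out(
  motion=[
    [0,0,0.05,0,0,0,-1],
    [0,0,0.1,0,0,0,-1],
    [0,0,0.1,0,0,0,-1],
    [0,0,0.1,0,0,0,-1],
  ],
)

```text
clock: 51.9
position: [433.5, -264.2, 77.0]
ee_rot: [0.27, 0.963, 0.001, 0.001]
contact_force: [5.3, 4.2, -5.7]
gripper_width: 23.3
grasp_force: 59.8
```

```bash
python3 nut.py | head -2
```

```text
[ 1.44 -1.51  0.08] [ 5.3  4.2 -5.7] -1.89 -0.728377220988874
101 315 336 244 255
```

Call:
carry_out(
  motion=[
    [0,0,0.05,0,0,0,-1],
    [0,0,0.1,0,0,0,-1],
    [0,0,0.1,0,0,0,-1],
    [0,0,0.1,0,0,0,-1],
  ],
)

```text
clock: 52.45
position: [433.6, -264.2, 77.3]
ee_rot: [0.315, 0.949, 0.001, 0.0]
contact_force: [4.5, 5.4, -4.5]
gripper_width: 23.0
grasp_force: 62.1
```

```bash
python3 nut.py | head -2
```

```text
[ 1.54 -1.2   1.27] [ 4.5  5.4 -4.5] -1.98 -0.8226426876120908
105 315 336 244 255
```

The torque jumped to 1.27 N·m after about 1.28 rad, so the nut is at its stop. Releasing and rotating back toward the lever orientation.

Call:
carry_out(
  motion=[
    [0,0,0,0,0,0,0],
    [0,0,0,0,0,0,0],
    [0,0,0,0,0,-40,0],
    [0,0,0,0,0,-95,0],
    [0,0,0,0,0,-145,0],
  ],
)

```text
clock: 53.12
position: [431.9, -265.8, 224.8]
ee_rot: [0.318, 0.948, 0.0, 0.0]
contact_force: [0.5, -0.1, -1.1]
gripper_width: 42.8
grasp_force: 0.0
```

Call:
carry_out(
  motion=[
    [0,0,-0.16,0,0,0,0],
    [0,0,-0.32,0,0,0,0],
    [0,0,-0.48,0,0,0,0],
    [0,0,-0.64,0,0,0,0],
    [0,0,-0.8,0,0,0,0],
  ],
)

```text
clock: 53.75
position: [431.9, -265.7, 222.9]
ee_rot: [-0.078, 0.997, 0.0, -0.0]
contact_force: [-0.3, -0.2, -0.2]
gripper_width: 42.8
grasp_force: 0.0
```

Call:
carry_out(
  motion=[
    [0,0,-0.16,0,0,0,0],
    [0,0,-0.32,0,0,0,0],
    [0,0,-0.48,0,0,0,0],
    [0,0,-0.64,0,0,0,0],
    [0,0,-0.8,0,0,0,0],
  ],
)

```text
clock: 54.38
position: [431.9, -265.7, 222.9]
ee_rot: [-0.46, 0.888, 0.0, 0.0]
contact_force: [0.4, -0.6, -0.1]
gripper_width: 42.7
grasp_force: 0.0
```

```bash
python3 -c "
from h import *
print(read_state()['position'].round(1),need([404.5,-102,215],YAW),read_state()['joints'].round(2),read_state()['gripper_width'])
b=get_image('side');print(proj(b,L(-105,122,200)))
h=cv2.cvtColor(b['color'],cv2.COLOR_BGR2HSV);m=((h[...,0]>15)&(h[...,0]<35)&(h[...,1]>130)&(h[...,2]>60)).astype('uint8')
u,v=proj(b,L(-105,-30,109)).astype(int);X=np.argwhere(m[v-12:v+13,u-12:u+13]);print(X.min(0)+[v-12,u-12],X.max(0)+[v-12,u-12])"
```

```text
[ 431.9 -265.7  222.9] (array([ 0.001,  0.001, -0.796]), array([-118.1,  116.7,    8. ])) [-0.23  0.17 -0.25 -0.   -1.15 -0.38] 42.691862637160014
[288.45236843 202.60407395]
[244 315] [255 336]
```

Call:
carry_out(
  motion=[
    [0,0,-0.16,-20,20,0,0],
    [0,0,-0.32,-42,42,0,0],
    [0,0,-0.48,-65,65,0,0],
    [0,0,-0.64,-90,90,0,0],
    [0,0,-0.795,-111,110,0,0],
  ],
)

```text
clock: 55.05
position: [406.6, -110.4, 223.1]
ee_rot: [0.768, -0.641, -0.0, -0.0]
contact_force: [0.1, -0.1, -0.8]
gripper_width: 43.0
grasp_force: 0.0
```

```bash
python3 -c "
from h import *
print(read_state()['position'].round(1),need(L(-105,124,140),YAW),read_state()['joints'].round(2),read_state()['gripper_width'])
b=snap('side','g1',(240,130,380,260),4)"
```

```text
[ 406.6 -110.4  223.1] (array([-0.   ,  0.001, -0.003]), array([ 1.6,  0.4, 83.1])) [ 0.12  0.02 -0.43 -0.   -1.13  0.06] 43.045681105423334
```

View pics/g1.png

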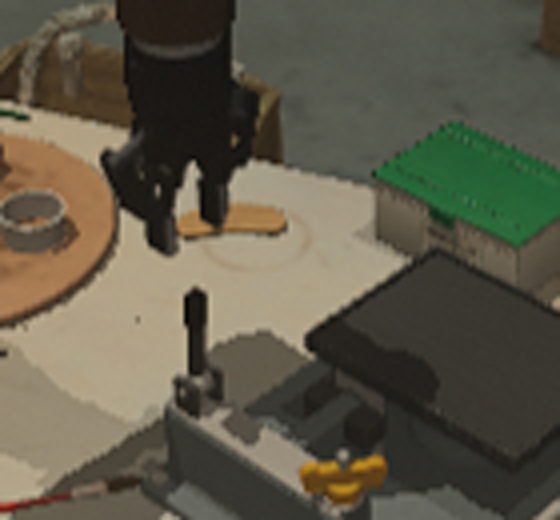

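The picture shows the fingers straddling the upright lever (196,292) from above, and the nut's wings now lie across the strap. Descending and pinching.

Call:
carry_out(
  motion=[
    [0,0,0,5,0.4,25,0],
    [0,0,0,5,0.4,50,0],
    [0,0,0,5,0.4,73,0],
    [0,0,0,5,0.4,83,0],
    [0,0,0,5,0.4,83,0],
  ],
)

```text
clock: 55.72
position: [407.5, -116.3, 139.7]
ee_rot: [0.766, -0.643, -0.001, 0.0]
contact_force: [-0.5, 0.2, -0.8]
gripper_width: 42.9
grasp_force: 0.0
```

Call:
carry_out(
  motion=[
    [0,0,0,0,0,0,-1],
    [0,0,0,0,0,0,-1],
    [0,0,0,0,0,0,-1],
    [0,0,0,0,0,0,-1],
  ],
)

```text
clock: 56.22
position: [406.7, -116.4, 140.9]
ee_rot: [0.767, -0.642, -0.001, 0.0]
contact_force: [-3.5, -0.4, 5.5]
gripper_width: 12.2
grasp_force: 59.0
```

Call:
carry_out(
  motion=[
    [0,0,0,11.8,0,1.5,-1],
    [0,0,0,23.2,0,5,-1],
    [0,0,0,33.8,0,10.3,-1],
    [0,0,0,43.3,0,17.4,-1],
    [0,0,0,51.6,0,25.9,-1],
  ],
)

```text
clock: 56.85
position: [416.6, -167.7, 116.2]
ee_rot: [0.767, -0.642, 0.0, 0.0]
contact_force: [-4.6, -2.0, 9.7]
gripper_width: 12.9
grasp_force: 61.9
```

Call:
carry_out(
  motion=[
    [0,0,0,6.6,0,9.9,-1],
    [0,0,0,11.5,0,20.7,-1],
    [0,0,0,14.5,0,32.2,-1],
    [0,0,0,15.5,0,44,-1],
    [0,0,0,15.5,0,46,-1],
  ],
)

```text
clock: 57.48
position: [419.7, -184.1, 69.8]
ee_rot: [0.767, -0.642, 0.001, 0.001]
contact_force: [-4.7, -9.9, 13.1]
gripper_width: 12.5
grasp_force: 81.4
```

Call:
carry_out(
  motion=[
    [0,0,0,0,0,2,-1],
    [0,0,0,0,0,2,-1],
  ],
)

```text
clock: 57.72
position: [419.8, -184.1, 68.1]
ee_rot: [0.767, -0.642, 0.001, 0.0]
contact_force: [-3.6, -10.1, 9.8]
gripper_width: 12.2
grasp_force: 81.9
```

Releasing, then pressing the lever gently from above with closed fingers to make sure it is fully closed.

Call:
carry_out(
  motion=[
    [0,0,0,0,0,0,-0.1],
    [0,0,0,0,0,0,-0.1],
    [0,0,0,0,0,-20,-0.1],
    [0,0,0,0,0,-40,-0.1],
    [0,0,0,0,0,-40,-1],
  ],
)

```text
clock: 58.35
position: [420.9, -181.9, 107.1]
ee_rot: [0.767, -0.642, 0.001, -0.002]
contact_force: [-0.1, 0.2, -0.8]
gripper_width: 21.5
grasp_force: 0.0
```

Call:
carry_out(
  motion=[
    [0,0,0,0,0,0,-1],
    [0,0,0,0,0,0,-1],
    [0,0,0,0,0,5,-1],
    [0,0,0,0,0,10,-1],
    [0,0,0,0,0,14,-1],
  ],
)

```text
clock: 58.98
position: [419.8, -182.3, 91.7]
ee_rot: [0.767, -0.642, 0.0, -0.0]
contact_force: [0.6, -1.3, 2.2]
gripper_width: 0.3
grasp_force: 1.2
```

Call:
carry_out(
  motion=[
    [0,0,0,0,0,1.5,-1],
    [0,0,0,0,0,3,-1],
    [0,0,0,0,0,3,-1],
  ],
)

```text
clock: 59.35
position: [420.0, -182.2, 91.1]
ee_rot: [0.767, -0.642, 0.0, -0.0]
contact_force: [-3.9, 2.5, 17.9]
gripper_width: -0.3
grasp_force: 8.9
```

The lever is at the same height as at the start, so it is closed. Retreating, then a numeric check of the scene.

Call:
carry_out(
  motion=[
    [0,0,0,0,0,-40,-1],
    [0,0,0,0,0,-95,-0.5],
    [0,0,0,20,10,-130,0],
    [0,0,0,60,20,-130,0],
    [0,0,0,100,30,-130,0],
  ],
)

```text
clock: 59.98
position: [407.2, -286.2, 218.8]
ee_rot: [0.767, -0.642, -0.0, -0.001]
contact_force: [-0.3, -0.7, -0.7]
gripper_width: 42.9
grasp_force: 0.0
```

```bash
python3 - <<'E'
from h import *
b=get_image("side");a=get_image("top")
for nm,im in(("side",b),("top",a)):
    g=cv2.cvtColor(im["color"],cv2.COLOR_BGR2HSV)
    for n,p in dict(big=(455,388,40),small=(328,384,36),cut=(457,257,31),mould=(327,258,32)).items():
        u,v=proj(im,p).astype(int);r=11;w=g[v-r:v+r+1,u-r:u+r+1]
        m=(w[...,2]<85) if n in("big","small") else (w[...,1]<80)
        y,x=np.nonzero(m);print(nm,n,len(x),'offset px',(x.mean()-r).round(1) if len(x) else None,(y.mean()-r).round(1) if len(x) else None)
# lever angle: is the upright lever gone; platform surface uniform
u,v=proj(b,L(-105,122,185)).astype(int);print('lever-up patch',b["color"][v-2:v+3,u-1:u+2].mean((0,1)).round(0))
M=np.zeros((400,640),'uint8');cv2.fillPoly(M,[np.array([proj(b,L(x,y,97)) for x,y in((12,-98),(12,98),(158,98),(158,-98))]).astype(int)],1)
q=b["color"][M>0].mean(1);print('platform grey',q.mean().round(1),q.std().round(1),q.max())
E
```

```text
side big 182 offset px 1.4 1.5
side small 121 offset px 1.7 2.1
side cut 178 offset px -0.2 0.8
side mould 176 offset px 0.3 0.1
top big 317 offset px 1.9 0.3
top small 218 offset px 2.6 -0.4
top cut 172 offset px -1.0 0.3
top mould 436 offset px 0.3 1.2
lever-up patch [135. 164. 178.]
platform grey 45.1 10.7 57.666666666666664
```

```bash
python3 -c "
from bench import *
print(job_done())"
```

```text
the job is handed in; nothing more can be done
None
```

The job is handed in at about 60 s: the lift is down and its valve closed, all four pieces are on the bat, the nut is tightened to its stop and the cam lever is flipped back down, with all of this checked from contact forces and camera images (no verdict was returned).

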